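# Lay glass strips on the hotplate, cover them and switch on

### The arm

A 6-joint arm with a two-finger parallel gripper is mounted at the origin on the work surface. World frame = base frame: x ahead of the robot, y to its left, z up, the work surface at z = 0. Lengths are in m, angles in degrees, forces in N, time in s.
With the tool pointing down it reaches from about 0.25 to 0.8 m from the base axis. Payload 8.5 kg.
Tool frame: the origin (TCP) lies midway between the tips of the shut fingers; the grasp point (between the pads) lies 19 mm behind it; z points along the fingers, y is the line along which they close (so a half turn about z gives the same grasp; the last joint's range is limited). The gripper opens to 85 mm and grips with 20 to 120 N. Pads are 22 mm wide; open, the fingers measure 114 mm over their backs; the gripper's body (76 mm by 85 mm) begins 54 mm behind the grasp point. The pads swing forward as they close: fully open they stand 13 mm farther back than shut.
Start: joints at [76.49, 13.648, -0.773, 75.585, 0, 90], TCP at [0.123, 0.51, 0.231] pointing down, gripper open.
Joint ranges: [-152.45, 152.45], [-59.26, 108.67], [-65.41, 83.53], [-104.44, 129.93], [-82.83, 76.93], [-180, 180]. Speed limits (degrees/s): [127.2, 127.2, 159.86, 180, 180, 180].

### API

Orientations are given as [roll, pitch, yaw] about the fixed x, y, z axes, in that order (R = Rz(yaw) Ry(pitch) Rx(roll)).
In Python, from rig import * gives the robot as it stands. The module is installed in compiled form; this text tells all that it offers.
- The arm moves only by the tool servo_tool, never from a script. Its argument "motion" is a list of rows, each a list of 7 numbers: the shift along the tool's x, y, z as a fraction of full scale, then the turn, a rotation vector about the tool's x, y, z as a fraction of full scale, then the opening, from -1 (shut) to 1 (fully open). A call has 1 to 20 rows; each row shifts and turns the commanded pose from where the row before left it, along the tool's axes as they then stand; what a row does not reach is not made up. Full scale, the value 1, is 60 mm for a shift and 0.1 rad for a turn. A row lasts 1/8 s, in which the tool goes at most 62.5 mm and 10.7 degrees, less where a joint would pass 70% of its speed; a pose out of reach is approached as far as the arm can. A call with a number of a shift or a turn outside -1 to 1 is refused whole. A call with a gripper value outside its range is refused whole. The fingers move at their own pace and stop on an object; "squeeze" is the grip in N (left out, the last holds). Time passes only in rows, so rows that do not move let the fingers close. It gives the time, the measured TCP pose, the force, the opening and the grip force at its end, in the units of the state.
- get_state(): the state, without advancing time (a new reading comes with each control period).
- grab_frame(name): name is "side" or "top"; returns a dict with "image" (384x512x3 uint8, red, green, blue), "range_z" (384x512 float32, m along the optical axis (not along the pixel's ray), 0 where there is no reading), "fx", "fy", "cx", "cy" (pixels), "extrinsics" (4x4, takes a point from world to camera coordinates). Camera axes: x right, y down, z forward; pixel columns grow to the right and rows downward; lengths in m; the calibration is good to about 2 mm. A picture is of the moment at which its call begins.
- job_done(): hands the job in; it is judged then, once.
Trained networks look in the newest picture that a camera, given by its name, has taken for a name from the list of things; names that differ only in an ending like _2 or _b are one class to them, and where a whole thing is asked for, a point or a joint stands for the part that bears it (a point fixed in the world has none). Each returns a list of dicts, best first, with "p" (0 to 1); they miss things now and then, are a little off and sometimes report something else, mostly with a low value. They report only what shows in the picture. A call takes as long as a camera call. They do not tell look-alikes from the thing itself.
- trace(target, camera): "pixels" (384x512 bool, what is visible of it).
- mark_of(target, camera): "centre" ([x, y, z] in m, in the coordinates of the camera as it stood for that picture, good to about 4 mm: a listed point, or the origin of a listed thing).
The state is a dict: "t": time; "joint_positions": joint angles; "joint_vel": joint speeds; "effort": joint torques, N m; "tcp_pos": TCP position; "ee_rot": TCP orientation; "contact_force": force on the tool from outside, world axes, zero at the start; "ft_torque": the same for the moment, N m; "gripper_width": finger opening in m; "grip_force": force on a finger pad.
Only numpy, scipy, OpenCV 4.12 (cv2) and the standard library are available. Lean on these libraries where they do the work, as an engineer would, in place of code of your own. Each camera call takes 0.05 s, during which the arm holds its last target. There are 200 camera calls.

### The job

Get the glass strips preheating: slide each strip on the kiln shelf out over the shelf's edge so that you can take hold of it, lift it clear and lay it flat on the hotplate's dark plate, none overlapping another. When all are there, lift the steel cover off its two-pronged hanger and set it squarely over all of them, its rim flat and wholly on the plate, then turn the hotplate's dial clockwise to its stop and leave the other things on the bench where they are.

Things in the scene. Friction and masses are not known exactly. Their poses are not given: they have to be found in the camera images.
- strip0: one of three or four alike strips of amber sheet glass, 80 mm long (its x), 32 mm wide (its y), 2 mm thick, 13 g; origin at the centre of its underside, z up. Starts flat on the kiln shelf, long way about along the shelf's x, side by side with gaps of about 14 mm. Too thin to pinch where it lies; a fingertip pressed on it drags it along. None if absent
- strip1: one of three or four alike strips of amber sheet glass, 80 mm long (its x), 32 mm wide (its y), 2 mm thick, 13 g; origin at the centre of its underside, z up. Starts flat on the kiln shelf, long way about along the shelf's x, side by side with gaps of about 14 mm. Too thin to pinch where it lies; a fingertip pressed on it drags it along. None if absent
- strip2: one of three or four alike strips of amber sheet glass, 80 mm long (its x), 32 mm wide (its y), 2 mm thick, 13 g; origin at the centre of its underside, z up. Starts flat on the kiln shelf, long way about along the shelf's x, side by side with gaps of about 14 mm. Too thin to pinch where it lies; a fingertip pressed on it drags it along. None if absent
- strip3: one of three or four alike strips of amber sheet glass, 80 mm long (its x), 32 mm wide (its y), 2 mm thick, 13 g; origin at the centre of its underside, z up. Starts flat on the kiln shelf, long way about along the shelf's x, side by side with gaps of about 14 mm. Too thin to pinch where it lies; a fingertip pressed on it drags it along. None if absent
- shelf: fixed kiln shelf left or right of mid bench: pale slab 200 mm (x) by 260 mm (y), 15 mm thick, top 40 mm above its origin (centre of its foot), on four posts well inside its rim. Front edge at x = -100 mm, towards the robot. A strip slid out about 34 mm past this edge can be pinched there from above by its two long sides (32 mm grip); it tips off if half of it overhangs
- hotplate: fixed bench hotplate, white housing 240 mm (x) by 180 mm (y) with a low control ledge in front (-x) from x = -120 to -194 mm, top 35 mm high; origin on the bench below the middle of its heating plate, x axis pointing away from the robot
- plate_mid (a point): middle of the top face of the hotplate's dark heating plate, 230 mm (x) by 160 mm (y), flat and smooth, 55 mm above the bench; axes as the hotplate
- dial_grip (a point): grip point of the hotplate's dial, on its upright axis 37 mm above the control ledge: an upright black bar 38 mm long, 14 mm thick, 32 mm tall (from 25 mm below this point to 7 mm above it) on a round skirt of radius 20 mm; at joint value 0 the bar lies along the hotplate's x axis and it turns with the joint
- dial (a joint): turn of the dial in rad: grows as it is turned clockwise seen from above, 0 is off, stop at 1.2; it stays where it is left, about 0.04 Nm of friction
- hanger: fixed stand, origin at the foot of its 155 mm post on the bench. From the post's top two prongs (8 mm thick, at y = +-46 mm) reach level towards the robot (-x); the cover's bail rests on them at x = -123 mm, bar centre 155 mm above the bench. Their ends, at x = -150 mm, turn up 13 mm: the bar must rise about 25 mm (35 mm at most, or the roof meets the prongs) to pass over them
- cover: loose steel cover, 0.4 kg: upside-down open box 202 mm (x) by 130 mm (y), 40 mm tall, 3 mm walls, with a fixed bail on top; origin at the centre of its open rim (underside), z up. It hangs level by the bail on the hanger, axes as the hanger, rim 60 mm above the bench. Once over the prong ends it must be drawn out 135 mm towards the hanger's -x before it is raised further
- bail (a point): middle of the bail's straight top bar, 95 mm above the cover's rim: a round bar 10 mm thick along the cover's y, 116 mm long between its two upright legs, 50 mm clear above the roof; between the prongs 84 mm are free for gripping it from above, fingers closing along the cover's x
- tweezers: bystander: steel tweezers lying flat, 125 mm long, 10 mm high
- paddle: bystander: graphite paddle with a wooden handle lying flat, 230 mm long, 24 mm high
- frit_jar: bystander: green glass jar with a steel cap, 56 mm wide, 70 mm tall
- frit_jar2: bystander: amber glass jar with a steel cap, 56 mm wide, 70 mm tall
- dish: bystander: white bowl, 90 mm wide, 30 mm high
- disc: bystander: graphite disc, 60 mm wide, 12 mm high
Things that resemble listed ones, but are neither listed nor needed, are in the scene too. Leave any green look-alike of the strip0 alone.

How it is judged (in metres and radians):
On the way, in this order (a step that is already met when the one before it is completed fails the run):
1. every strip lies flat on the heating plate, let go, none on another (z of strip0 in the frame of plate_mid between -0.0015 and 0.0015 m and angle between each of strip0, strip1, strip2, strip3's own z axis and vertical below 0.03 rad and x of strip0 in the frame of plate_mid between -0.08 and 0.08 m and y of strip0 in the frame of plate_mid between -0.065 and 0.065 m and z of strip1 in the frame of plate_mid between -0.0015 and 0.0015 m and x of strip1 in the frame of plate_mid between -0.08 and 0.08 m and y of strip1 in the frame of plate_mid between -0.065 and 0.065 m and z of strip2 in the frame of plate_mid between -0.0015 and 0.0015 m and x of strip2 in the frame of plate_mid between -0.08 and 0.08 m and y of strip2 in the frame of plate_mid between -0.065 and 0.065 m and z of strip3 in the frame of plate_mid between -0.0015 and 0.0015 m and x of strip3 in the frame of plate_mid between -0.08 and 0.08 m and y of strip3 in the frame of plate_mid between -0.065 and 0.065 m and contact force between the fingers and strip0 below 0.3 N and contact force between the fingers and strip1 below 0.3 N and contact force between the fingers and strip2 below 0.3 N and contact force between the fingers and strip3 below 0.3 N), for 0.3 s.
2. the cover is seated flat on the plate over all the strips, let go (z of cover in the frame of plate_mid between -0.0015 and 0.0018 m and angle between cover's own z axis and vertical below 0.02 rad and x of cover in the frame of plate_mid between -0.018 and 0.018 m and y of cover in the frame of plate_mid between -0.018 and 0.018 m and angle between the x axis of cover and the x axis of hotplate, either way round below 0.2 rad and x of strip0 in the frame of cover between -0.062 and 0.062 m and y of strip0 in the frame of cover between -0.05 and 0.05 m and x of strip1 in the frame of cover between -0.062 and 0.062 m and y of strip1 in the frame of cover between -0.05 and 0.05 m and x of strip2 in the frame of cover between -0.062 and 0.062 m and y of strip2 in the frame of cover between -0.05 and 0.05 m and x of strip3 in the frame of cover between -0.062 and 0.062 m and y of strip3 in the frame of cover between -0.05 and 0.05 m and contact force between the fingers and cover below 0.3 N), for 0.3 s.
3. the dial is turned clockwise to its stop (value of joint dial above 1.1 rad), for 0.2 s.
At the end, for the whole second after the job is handed in: every strip lies flat on the heating plate (within 1.5 mm of its face, so none overlaps) inside the cover; the cover's rim is flat on the plate, its middle within 18 mm of the plate's middle in x and in y and turned less than 0.2 rad; the dial stands past 1.1 rad; everything is still (z of strip0 in the frame of plate_mid between -0.0015 and 0.0015 m and angle between each of strip0, strip1, strip2, strip3's own z axis and vertical below 0.03 rad and x of strip0 in the frame of plate_mid between -0.08 and 0.08 m and y of strip0 in the frame of plate_mid between -0.065 and 0.065 m and z of strip1 in the frame of plate_mid between -0.0015 and 0.0015 m and x of strip1 in the frame of plate_mid between -0.08 and 0.08 m and y of strip1 in the frame of plate_mid between -0.065 and 0.065 m and z of strip2 in the frame of plate_mid between -0.0015 and 0.0015 m and x of strip2 in the frame of plate_mid between -0.08 and 0.08 m and y of strip2 in the frame of plate_mid between -0.065 and 0.065 m and z of strip3 in the frame of plate_mid between -0.0015 and 0.0015 m and x of strip3 in the frame of plate_mid between -0.08 and 0.08 m and y of strip3 in the frame of plate_mid between -0.065 and 0.065 m and x of strip0 in the frame of cover between -0.062 and 0.062 m and y of strip0 in the frame of cover between -0.05 and 0.05 m and x of strip1 in the frame of cover between -0.062 and 0.062 m and y of strip1 in the frame of cover between -0.05 and 0.05 m and x of strip2 in the frame of cover between -0.062 and 0.062 m and y of strip2 in the frame of cover between -0.05 and 0.05 m and x of strip3 in the frame of cover between -0.062 and 0.062 m and y of strip3 in the frame of cover between -0.05 and 0.05 m and z of cover in the frame of plate_mid between -0.0015 and 0.0018 m and angle between cover's own z axis and vertical below 0.02 rad and x of cover in the frame of plate_mid between -0.018 and 0.018 m and y of cover in the frame of plate_mid between -0.018 and 0.018 m and angle between the x axis of cover and the x axis of hotplate, either way round below 0.2 rad and value of joint dial above 1.1 rad and linear speed of each of cover, strip0, strip1, strip2, strip3 below 0.02 m/s); the robot touches nothing.
It fails at once if a bystander (tweezers, paddle, jars, dish, disc) is pushed more than 40 mm from its place (distance of any of tweezers, paddle, frit_jar, frit_jar2, dish, disc from where it was at the start of the episode above 0.04 m).
It fails at once if strip0 is picked straight up off the shelf instead of being slid out over its edge (it floats 6 to 25 mm above the shelf with its middle more than 25 mm inside the edge) (x of strip0 in the frame of shelf between -0.075 and 0.075 m and y of strip0 in the frame of shelf between -0.105 and 0.105 m and z of strip0 in the frame of shelf between 0.046 and 0.065 m).
It fails at once if strip1 is picked straight up off the shelf instead of being slid out over its edge (it floats 6 to 25 mm above the shelf with its middle more than 25 mm inside the edge) (x of strip1 in the frame of shelf between -0.075 and 0.075 m and y of strip1 in the frame of shelf between -0.105 and 0.105 m and z of strip1 in the frame of shelf between 0.046 and 0.065 m).
It fails at once if strip2 is picked straight up off the shelf instead of being slid out over its edge (it floats 6 to 25 mm above the shelf with its middle more than 25 mm inside the edge) (x of strip2 in the frame of shelf between -0.075 and 0.075 m and y of strip2 in the frame of shelf between -0.105 and 0.105 m and z of strip2 in the frame of shelf between 0.046 and 0.065 m).
It fails at once if strip3 is picked straight up off the shelf instead of being slid out over its edge (it floats 6 to 25 mm above the shelf with its middle more than 25 mm inside the edge) (x of strip3 in the frame of shelf between -0.075 and 0.075 m and y of strip3 in the frame of shelf between -0.105 and 0.105 m and z of strip3 in the frame of shelf between 0.046 and 0.065 m).
Of strip0, strip1, strip2, strip3 only 3 to 4 are there at a start; the rules pass over those that are not, and their reading is None.
At some moment in a run one of strip0, strip1, strip2, strip3, cover may be knocked a few centimetres aside while the robot is not near it.
It also fails if it takes over 210 s, if anything falls off the work surface, if the arm or the gripper's body presses on something with over 40 N, if the wrist force passes 120 N, or if a joint passes its speed limit or range.

## Working session

There is one attempt and no reset: what is moved stays moved. The work goes in short steps, Python scripts to look and compute and a tool call to move; the robot and the scene stay as the last step left them, time stands still between calls to the robot, and variables do not carry over. Pictures are saved under pics/ and viewed, at most 14 in all, crops included, and the job is handed in when it is done.

Besides the shell and the picture viewer there is one more tool, called as a command line: name --pt "numbers of a row" for each row, then --argument value for the rest. servo_tool: Moves the arm, as the interface text tells. Shift numbers are shares of 60 mm and turn numbers shares of 0.1 rad, none past 1 either way. Its arguments: {"type":"object","properties":{"motion":{"type":"array"},"squeeze":{"type":"number"}},"required":["motion"]}

```bash
mkdir -p pics
cat > h.py <<'E'
from rig import *
import numpy as np, cv2
def grab(n,save=None):
    f=grab_frame(n)
    if save: cv2.imwrite('pics/'+save,f['image'][:,:,::-1])
    return f
def cloud(f):
    z=f['range_z']; v,u=np.mgrid[:384,:512]
    c=np.stack([(u-f['cx'])*z/f['fx'],(v-f['cy'])*z/f['fy'],z,np.ones_like(z)],-1)
    w=c@np.linalg.inv(f['extrinsics']).T
    w=w[...,:3]; w[z<=0]=np.nan
    return w
def w2p(f,p):
    c=f['extrinsics']@np.r_[p,1]; return c[0]/c[2]*f['fx']+f['cx'],c[1]/c[2]*f['fy']+f['cy']
def c2w(f,p): return (np.linalg.inv(f['extrinsics'])@np.r_[p,1])[:3]
E
python3 - <<'E'
from h import *
print(get_state())
for n in ['top','side']:
    f=grab(n,n+'0.png'); print(n,np.linalg.inv(f['extrinsics'])[:3].round(3).tolist(),f['fx'])
    for t in ['strip0','shelf','hotplate','plate_mid','dial_grip','hanger','cover','bail','tweezers','paddle','frit_jar','dish','disc']:
        print(t,[(round(float(d['p']),2),c2w(f,d['centre']).round(3).tolist()) for d in mark_of(t,n)][:6])
E
```

```text
{'t': 0.0, 'joint_positions': array([ 7.64902789e+01,  1.36800875e+01, -8.16461179e-01,  7.55840454e+01,
       -1.20224573e-03,  8.99987571e+01]), 'joint_vel': array([-0.05129365,  0.06911404, -0.01794588, -0.0119633 ,  0.01405893,
        0.02359739]), 'effort': array([-4.34839685e-04, -5.38784766e+01,  3.46444774e+01,  1.82536268e-02,
        3.15213993e-05, -1.16304108e-05]), 'tcp_pos': array([0.12255589, 0.51007316, 0.23068885]), 'ee_rot': array([-1.79919406e+02,  1.20049618e-03,  1.66491523e+02]), 'contact_force': array([ 0.90463226,  0.77970031, -0.6660912 ]), 'ft_torque': array([-0.06817251, -0.00586933,  0.02958105]), 'grip_force': 0.0, 'gripper_width': 0.08537634060125371}
top [[-0.013, -0.997, 0.08, 0.485], [-1.0, 0.012, -0.009, -0.004], [0.008, -0.08, -0.997, 1.298]] 406.9387130946552
strip0 [(0.85, [0.54, -0.141, 0.038]), (0.85, [0.368, -0.111, -0.004]), (0.8, [0.553, -0.238, 0.044]), (0.75, [0.348, -0.232, -0.001]), (0.63, [0.574, -0.275, 0.038]), (0.61, [0.549, -0.19, 0.04])]
shelf [(0.89, [0.557, -0.208, -0.003]), (0.16, [0.408, 0.482, -0.004])]
hotplate [(0.92, [0.55
[... 887 characters left out ...]
7, 0.042]), (0.52, [0.55, -0.186, 0.041]), (0.48, [0.576, -0.273, 0.042])]
shelf [(0.83, [0.555, -0.208, 0.001])]
hotplate [(0.97, [0.561, 0.221, 0.002]), (0.55, [0.54, -0.138, 0.043])]
plate_mid [(0.98, [0.556, 0.224, 0.057])]
dial_grip [(0.4, [0.399, 0.196, 0.073])]
hanger [(0.68, [0.556, 0.224, 0.057])]
cover [(0.67, [0.67, -0.004, 0.057]), (0.43, [0.662, -0.001, 0.157]), (0.42, [0.611, -0.469, 0.004])]
bail [(0.63, [0.664, 0.0, 0.156])]
tweezers [(0.43, [0.451, 0.06, -0.0]), (0.18, [0.407, 0.481, 0.004])]
paddle [(0.53, [0.408, 0.484, 0.003])]
frit_jar [(0.71, [0.609, -0.471, -0.001]), (0.7, [0.514, -0.474, 0.001])]
dish [(0.76, [0.624, 0.446, 0.001])]
disc [(0.6, [0.472, -0.03, 0.002])]
```

View pics/top0.png

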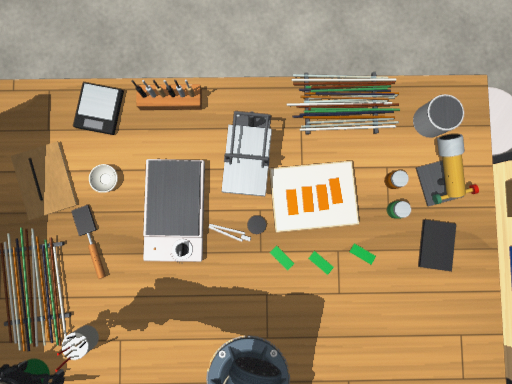

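View pics/side0.png

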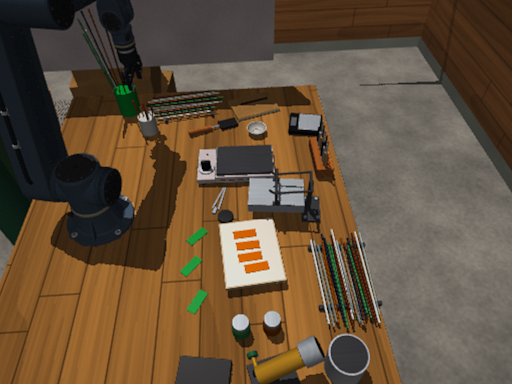

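The top view shows four amber strips on the pale shelf (cols 292–336, row ~195). It also shows three green decoys in front (row ~258), the hotplate at (174,210) with its dial at (182,249), and the cover on its hanger at (247,155). The side view agrees. Next I'll measure the geometry.

```bash
cat >> h.py <<'E'
def rect(xy):
    (c,s,a)=cv2.minAreaRect((np.asarray(xy)*1000).astype(np.float32))
    if s[0]<s[1]: s=s[::-1]; a+=90
    a=(a+90)%180-90
    return np.round(c,1).tolist(),np.round(s,1).tolist(),round(a,1)   # mm, long-axis angle
def planepix(f,mask,z):
    v,u=np.nonzero(mask); T=np.linalg.inv(f['extrinsics'])
    d=np.stack([(u-f['cx'])/f['fx'],(v-f['cy'])/f['fy'],np.ones(len(u))])
    d=T[:3,:3]@d; o=T[:3,3:]; return (o+d*(z-o[2])/d[2])[:2].T
def amber(f):
    h=cv2.cvtColor(f['image'],cv2.COLOR_RGB2HSV)
    m=cv2.inRange(h,(8,190,120),(22,255,255)); return m
def strips(f,z=None):
    m=amber(f); n,l,st,ce=cv2.connectedComponentsWithStats(m); w=cloud(f); out=[]
    for i in range(1,n):
        if st[i,4]<60: continue
        p=w[l==i]; zz=np.nanmedian(p[:,2])
        if not(0.2<np.nanmedian(p[:,0])<0.75 and -0.4<np.nanmedian(p[:,1])<0.35): continue
        out.append((round(float(zz),4),)+rect(planepix(f,l==i,zz))+(int(st[i,4]),))
    return out
E
python3 - <<'E'
from h import *
for n in ['top','side']:
    f=grab(n); print(n)
    for s in strips(f): print(s)
    w=cloud(f)
    def reg(x,y,z):
        m=(abs(w[...,0]-x[0])<x[1])&(abs(w[...,1]-y[0])<y[1])&(abs(w[...,2]-z[0])<z[1]); return m
    for nm,a in dict(shelf=((.557,.14),(-.208,.16),(.041,.008)),plate=((.558,.135),(.223,.1),(.055,.007)),dial=((.398,.04),(.196,.04),(.073,.01)),
        roof=((.666,.12),(-.004,.09),(.1,.008)),bail=((.666,.02),(-.004,.08),(.158,.012))).items():
        m=reg(*a); zz=np.nanmedian(w[m][:,2]); print(nm,m.sum(),round(float(zz),4),rect(w[m][:,:2]) if m.sum()>5 else '')
    for t in ['shelf','hotplate','cover','dial']:
        d=trace(t,n); 
        if d:
            m=d[0]['pixels']; ww=w[m]; print('trace',t,d[0]['p'],m.sum(),np.nanpercentile(ww,[2,50,98],axis=0).round(3).tolist())
E
```

```text
top
(0.0417, [573.8, -277.9], [76.3, 29.1], 7.7, 233)
(0.0417, [554.6, -236.4], [76.5, 28.9], 5.7, 232)
(0.0414, [548.8, -190.4], [76.3, 28.8], 4.0, 235)
(0.0418, [540.4, -142.0], [75.5, 28.6], 4.6, 228)
shelf 5347 0.0401 ([559.6, -210.0], [260.8, 200.3], -85.3)
plate 3975 0.0547 ([559.9, 222.7], [233.6, 175.7], -1.0)
dial 62 0.0772 ([400.8, 197.4], [38.0, 12.1], -1.0)
roof 2592 0.0993 ([675.0, -3.6], [220.8, 133.7], -6.4)
bail 207 0.1572 ([665.9, -3.3], [121.7, 39.5], -89.9)
trace shelf 0.62 4338 [[0.46, -0.335, 0.034], [0.562, -0.21, 0.04], [0.657, -0.084, 0.045]]
trace hotplate 0.67 5992 [[0.372, 0.136, 0.031], [0.52, 0.222, 0.053], [0.67, 0.31, 0.06]]
trace cover 0.74 2830 [[0.566, -0.068, 0.093], [0.657, -0.003, 0.099], [0.761, 0.064, 0.159]]
side
(0.0423, [540.7, -140.7], [76.6, 28.2], 4.3, 144)
(0.0421, [549.6, -189.2], [77.2, 29.5], 3.9, 162)
(0.0424, [554.5, -235.0], [76.8, 28.9], 5.1, 168)
(0.0423, [574.4, -277.0], [76.0, 28.5], 8.0, 177)
shelf 3828 0.0408 ([560.3, -211.3], [265.4, 199.9], -85.4)
plate 1582 0.0555 ([559.2, 218.4], [236.5, 176.1], -1.6)
dial 46 0.0759 ([402.1, 193.0], [36.8, 19.7], -1.8)
roof 1415 0.1002 ([676.3, -5.3], [220.7, 138.0], -7.2)
bail 105 0.1577 ([665.1, -7.0], [123.4, 38.7], -89.4)
trace shelf 0.67 3245 [[0.462, -0.343, 0.005], [0.556, -0.231, 0.04], [0.661, -0.087, 0.046]]
trace hotplate 0.78 2553 [[0.372, 0.131, 0.016], [0.517, 0.193, 0.053], [0.669, 0.298, 0.064]]
trace cover 0.75 1919 [[0.566, -0.077, 0.003], [0.664, -0.028, 0.1], [0.764, 0.062, 0.159]]
trace dial 0.53 97 [[0.384, 0.177, 0.04], [0.402, 0.19, 0.059], [0.42, 0.201, 0.081]]
```

servo_tool --pt "0 0 0 0 0 -0.785 -1" --pt "0 0 0 0 0 -0.785 -1" --pt "0 0 0 0 0 -0.785 -1" --pt "0 0 0 0 0 -0.785 -1" --pt "-0.427 -0.758 0 0 0 0 -1" --pt "-0.427 -0.758 0 0 0 0 -1" --pt "-0.427 -0.758 0 0 0 0 -1" --pt "-0.427 -0.758 0 0 0 0 -1" --pt "-0.427 -0.758 0 0 0 0 -1" --pt "-0.427 -0.758 0 0 0 0 -1" --pt "-0.427 -0.758 0 0 0 0 -1" --pt "-0.427 -0.758 0 0 0 0 -1" --pt "-0.427 -0.758 0 0 0 0 -1" --pt "-0.427 -0.758 0 0 0 0 -1" --pt "-0.427 -0.758 0 0 0 0 -1" --pt "-0.427 -0.758 0 0 0 0 -1" --pt "-0.427 -0.758 0 0 0 0 -1" --pt "-0.427 -0.758 0 0 0 0 -1" --pt "-0.427 -0.758 0 0 0 0 -1" --pt "0 0 0 0 0 0 -1" --squeeze 40

```text
t: 4.4
tcp_pos: [0.5604, -0.1425, 0.2302]
ee_rot: [-180.0, -0.0, -175.7]
contact_force: [0.7, 0.2, 0.2]
gripper_width: 0.0001
grip_force: 0.0
```

```bash
cat > st.py <<'E'
from h import *
s=get_state(); print('t',round(s['t'],2),'q',s['joint_positions'].round(1),'tcp',(s['tcp_pos']*1000).round(1),'rpy',s['ee_rot'].round(2),'F',s['contact_force'].round(1),'w',round(s['gripper_width']*1000,1),'gf',round(s['grip_force'],1))
E
python3 st.py
```

```text
t 4.4 q [-14.2  19.    6.6  77.6  -0.  -18.5] tcp [ 560.4 -142.5  230.2] rpy [-1.7998e+02 -3.0000e-02 -1.7570e+02] F [0.7 0.2 0.2] w 0.1 gf 0.0
```

servo_tool --pt "0 0.045 0.9 0 0 0 -1" --pt "0 0 0.9 0 0 0 -1" --pt "0 0 0.9 0 0 0 -1" --pt "0 0 0.3 0 0 0 -1" --pt "0 0 0.06 0 0 0 -1" --pt "0 0 0.02 0 0 0 -1" --pt "0 0 0.02 0 0 0 -1"

```text
t: 5.28
tcp_pos: [0.5596, -0.137, 0.0466]
ee_rot: [-180.0, 0.1, -175.5]
contact_force: [-0.3, -0.9, -1.4]
gripper_width: -0.0001
grip_force: 0.0
```

servo_tool --pt "0 0 0 0 0 0 -1" --pt "0 0 0.02 0 0 0 -1" --pt "0 0 0.02 0 0 0 -1"

```text
t: 5.65
tcp_pos: [0.5589, -0.137, 0.043]
ee_rot: [-180.0, 0.0, -175.5]
contact_force: [0.1, 0.3, -1.4]
gripper_width: -0.0003
grip_force: 0.0
```

servo_tool --pt "0 0 0.02 0 0 0 -1" --pt "0 0 0.02 0 0 0 -1"

```text
t: 5.9
tcp_pos: [0.5589, -0.1371, 0.042]
ee_rot: [-180.0, 0.0, -175.5]
contact_force: [-7.5, 1.4, 26.6]
gripper_width: 0.0
grip_force: 13.2
```

servo_tool --pt "0.1 0 -0.015 0 0 0 -1" --pt "0.2 0 0 0 0 0 -1" --pt "0.25 0 0 0 0 0 -1" --pt "0.25 0 0 0 0 0 -1" --pt "0.25 0 0 0 0 0 -1" --pt "0.15 0 0 0 0 0 -1" --pt "0.05 0 0 0 0 0 -1" --pt "0 0 0 0 0 0 -1"

```text
t: 6.9
tcp_pos: [0.4841, -0.1431, 0.042]
ee_rot: [-180.0, 0.1, -175.5]
contact_force: [-0.2, 0.0, 8.5]
gripper_width: -0.0005
grip_force: 4.5
```

servo_tool --pt "0 0 -0.05 0 0 0 -1" --pt "0 0 -0.2 0 0 0 -1" --pt "0 0 -1 0 0 0 -1"

```text
t: 7.28
tcp_pos: [0.4816, -0.1422, 0.1149]
ee_rot: [179.9, -0.4, -175.5]
contact_force: [1.1, 0.3, -0.5]
gripper_width: -0.0002
grip_force: 0.0
```

```bash
cat >> h.py <<'E'
S0=np.array([559.5,-209.5]); a=np.radians(4.7); Rs=np.array([[np.cos(a),np.sin(a)],[-np.sin(a),np.cos(a)]])
def shl(p): return (Rs@(np.array(p)-S0)).round(1).tolist()
E
cat > look.py <<'E'
from h import *
import sys
for n in ['top','side']:
    f=grab(n,(sys.argv[1]+n+'.png') if len(sys.argv)>1 else None); print(n)
    for s in strips(f): print(s,'shelf-local',shl(s[1]))
E
python3 st.py; python3 look.py d
```

```text
t 7.28 q [-16.4  15.6 -15.9  58.9  -0.  -20.9] tcp [ 481.6 -142.2  114.9] rpy [ 179.87   -0.38 -175.52] F [ 1.1  0.3 -0.5] w -0.2 gf 0.0
top
(0.0417, [584.4, -276.5], [53.2, 28.2], 7.7, 147) shelf-local [19.3, -68.8]
side
(0.0415, [466.0, -149.0], [78.0, 38.2], -0.3, 166) shelf-local [-88.2, 68.0]
(0.0423, [558.4, -188.7], [59.5, 29.5], 3.9, 109) shelf-local [0.6, 20.8]
```

servo_tool --pt "0.5 0.8 -0.3 0 0 0 1" --pt "0.5 0.8 -0.3 0 0 0 1" --pt "0 0.8 -0.2 0 0 0 1"

```text
t: 7.75
tcp_pos: [0.4108, -0.0031, 0.1655]
ee_rot: [-180.0, -0.0, -175.6]
contact_force: [1.1, 0.9, 0.5]
gripper_width: 0.0546
grip_force: 0.0
```

```bash
python3 st.py; python3 look.py e
```

```text
t 7.75 q [ -0.4   4.5 -22.   63.5  -0.   -4.8] tcp [410.8  -3.1 165.5] rpy [-1.7999e+02 -1.0000e-02 -1.7560e+02] F [1.1 0.9 0.5] w 54.6 gf 0.0
top
(0.0414, [573.9, -278.2], [76.3, 29.1], 7.1, 231) shelf-local [8.7, -69.6]
(0.0418, [554.8, -235.9], [76.3, 29.4], 6.0, 232) shelf-local [-6.8, -25.9]
(0.0417, [549.0, -189.8], [75.3, 28.6], 3.0, 227) shelf-local [-8.9, 20.5]
(0.0415, [467.3, -148.5], [77.0, 31.3], 2.7, 246) shelf-local [-86.9, 68.3]
side
(0.0423, [578.2, -233.8], [30.4, 27.7], -3.5, 67) shelf-local [16.6, -25.8]
(0.0425, [573.7, -277.3], [77.5, 28.0], 8.6, 129) shelf-local [8.6, -68.7]
```

View pics/eside.png

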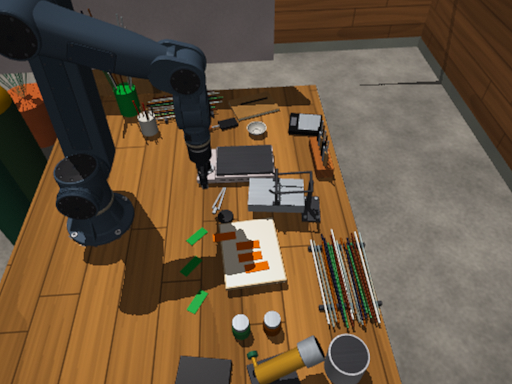

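servo_tool --pt "-0.09 -0.82 0 0 0 0 0.3" --pt "-0.09 -0.82 0 0 0 0 0.3" --pt "-0.08 -0.83 0 0 0 0 0.3" --pt "0 0 0.7 0 0 0.2 0.3" --pt "0 0 0.6 0 0 0 0.3" --pt "0 0 0.4 0 0 0 0.3" --pt "0 0 0.1 0 0 0 0.3" --pt "0 0 0 0 0 0 0.3" --squeeze 30

```text
t: 8.85
tcp_pos: [0.4402, -0.1508, 0.0567]
ee_rot: [-180.0, -0.0, -176.7]
contact_force: [-0.1, -0.3, 0.4]
gripper_width: 0.0556
grip_force: 0.0
```

servo_tool --pt "0.04 0 0.25 0 0 0 0.3" --pt "0 0 0.1 0 0 0 0.3" --pt "0 0 0 0 0 0 -0.4" --pt "0 0 0 0 0 0 -0.4" --pt "0 0 0 0 0 0 -0.4" --pt "0 0 0 0 0 0 -0.4"

```text
t: 9.6
tcp_pos: [0.4381, -0.1508, 0.0359]
ee_rot: [-180.0, 0.0, -176.7]
contact_force: [-1.4, -0.3, 4.6]
gripper_width: 0.0305
grip_force: 29.6
```

servo_tool --pt "0 0 -0.2 0 0 0 -0.4" --pt "0 0 -0.4 0 0 0 -0.4" --pt "0 0 -0.8 0 0 0.39 -0.4" --pt "0 0 -0.7 0 0 0.39 -0.4" --pt "-0.307 0.82 0 0 0 0 -0.4" --pt "-0.307 0.82 0 0 0 0 -0.4" --pt "-0.307 0.82 0 0 0 0 -0.4" --pt "-0.307 0.82 0 0 0 0 -0.4" --pt "-0.307 0.82 0 0 0 0 -0.4" --pt "-0.307 0.82 0 0 0 0 -0.4" --pt "-0.307 0.82 0 0 0 0 -0.4" --pt "0 0 0.2 0 0 0 -0.4" --pt "0 0 0.2 0 0 0 -0.4" --pt "0 0 0 0 0 0 -0.4"

```text
t: 11.35
tcp_pos: [0.5723, 0.1899, 0.1364]
ee_rot: [-179.9, -0.1, 178.8]
contact_force: [-1.3, 0.4, -0.6]
gripper_width: 0.0303
grip_force: 29.8
```

```bash
python3 st.py; python3 look.py f
```

```text
t 11.35 q [18.4 23.8  0.1 66.4 -0.  19.6] tcp [572.3 189.9 136.4] rpy [-1.7994e+02 -1.4000e-01  1.7881e+02] F [-1.3  0.4 -0.6] w 30.3 gf 29.8
top
(0.1417, [625.0, 189.8], [34.7, 28.5], 0.0, 93) shelf-local [98.0, 392.6]
(0.0413, [573.8, -278.0], [76.4, 29.1], 7.7, 233) shelf-local [8.6, -69.4]
(0.0414, [554.6, -236.5], [75.9, 28.9], 5.7, 230) shelf-local [-7.1, -26.5]
(0.0416, [548.8, -190.0], [76.3, 29.4], 4.0, 237) shelf-local [-9.1, 20.3]
side
(0.1429, [616.4, 194.3], [51.1, 34.4], -4.7, 77) shelf-local [89.8, 397.8]
(0.0423, [550.4, -188.4], [75.9, 30.8], 3.1, 156) shelf-local [-7.3, 21.8]
(0.0427, [554.5, -235.7], [76.6, 28.3], 5.9, 166) shelf-local [-7.1, -25.7]
(0.0424, [574.3, -277.1], [76.0, 28.5], 8.0, 177) shelf-local [9.2, -68.6]
```

View pics/ftop.png

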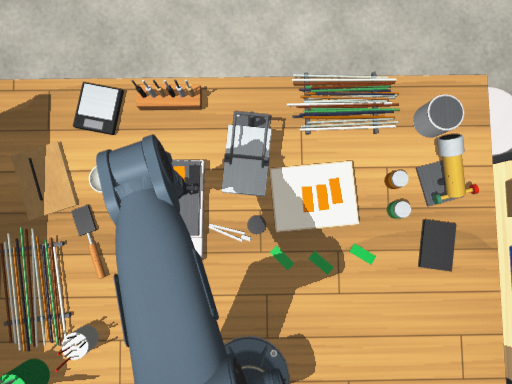

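servo_tool --pt "0 0 0.5 0 0 0 -0.4" --pt "0 0 0.5 0 0 0 -0.4" --pt "0 0 0.25 0 0 0 -0.4" --pt "0 0 0.05 0 0 0 -0.4" --pt "0 0 0 0 0 0 -0.4" --pt "0 0 0.03 0 0 0 -0.4" --pt "0 0 0 0 0 0 -0.4"

```text
t: 12.32
tcp_pos: [0.5738, 0.1912, 0.0581]
ee_rot: [180.0, 0.0, 178.9]
contact_force: [-0.0, 0.9, -0.4]
gripper_width: 0.0303
grip_force: 29.8
```

servo_tool --pt "0 0 0.03 0 0 0 -0.4" --pt "0 0 0 0 0 0 -0.4"

```text
t: 12.58
tcp_pos: [0.5734, 0.1912, 0.0557]
ee_rot: [-180.0, -0.0, 178.9]
contact_force: [-0.3, 1.1, -0.4]
gripper_width: 0.0301
grip_force: 29.8
```

servo_tool --pt "0 0 0.03 0 0 0 -0.4" --pt "0 0 0.01 0 0 0 -0.4" --pt "0 0 0 0 0 0 -0.4"

```text
t: 12.95
tcp_pos: [0.5736, 0.1912, 0.0547]
ee_rot: [180.0, 0.1, 178.9]
contact_force: [-4.2, -0.7, 11.9]
gripper_width: 0.0295
grip_force: 36.2
```

servo_tool --pt "0 0 0.02 0 0 0 -0.4" --pt "0 0 0 0 0 0 -0.4"

```text
t: 13.2
tcp_pos: [0.5737, 0.1912, 0.0546]
ee_rot: [180.0, 0.1, 178.9]
contact_force: [-6.3, -2.4, 22.0]
gripper_width: 0.0303
grip_force: 41.8
```

servo_tool --pt "0 0 -0.03 0 0 0 -0.4" --pt "0 0 0 0 0 0 0" --pt "0 0 0 0 0 0 0" --pt "0 0 -0.02 0 0 0 0" --pt "0 0 -0.3 0 0 0 0" --pt "0 0 -0.9 0 0 0 0" --pt "0 0 -0.9 0 0 0 -1"

```text
t: 14.08
tcp_pos: [0.5731, 0.191, 0.1822]
ee_rot: [-180.0, -0.1, 178.9]
contact_force: [0.5, 0.8, -1.1]
gripper_width: 0.0256
grip_force: 0.0
```

servo_tool --pt "0 0 -0.3 0 0 -0.84 -1" --pt "0.07 -0.9 0 0 0 0 -1" --pt "0.07 -0.9 0 0 0 0 -1" --pt "0.07 -0.9 0 0 0 0 -1" --pt "0.07 -0.9 0 0 0 0 -1" --pt "0.07 -0.9 0 0 0 0 -1" --pt "0.07 -0.9 0 0 0 0 -1" --pt "0.06 -0.9 0 0 0 0 -1" --pt "0 0 0.8 0 0 0 -1" --pt "0 0 0.8 0 0 0 -1" --pt "0 0 0.7 0 0 0 -1" --pt "0 0 0.2 0 0 0 -1" --pt "0 0 0 0 0 0 -1"

```text
t: 15.7
tcp_pos: [0.569, -0.1879, 0.0493]
ee_rot: [180.0, -0.0, -176.3]
contact_force: [0.8, 0.3, 1.1]
gripper_width: 0.0002
grip_force: 0.0
```

```bash
python3 st.py; python3 look.py
```

```text
t 15.7 q [-18.3  27.2  -8.1  54.7  -0.  -22. ] tcp [ 569.  -187.9   49.3] rpy [ 1.7999e+02 -4.0000e-02 -1.7632e+02] F [0.8 0.3 1.1] w 0.2 gf 0.0
top
(0.0568, [603.1, 191.8], [77.0, 30.6], 0.1, 276) shelf-local [76.3, 396.4]
side
(0.0418, [536.8, -189.9], [51.4, 28.5], 4.0, 106) shelf-local [-21.0, 21.4]
(0.0422, [540.4, -236.7], [48.5, 27.7], 5.1, 97) shelf-local [-21.3, -25.5]
(0.0423, [553.5, -279.8], [35.8, 30.0], 11.7, 79) shelf-local [-11.7, -69.6]
```

servo_tool --pt "0 0 0.1 0 0 0 -1" --pt "0 0 0.03 0 0 0 -1" --pt "0 0 0.025 0 0 0 -1" --pt "0 0 0 0 0 0 -1"

```text
t: 16.3
tcp_pos: [0.5694, -0.188, 0.0421]
ee_rot: [-180.0, 0.1, -176.3]
contact_force: [-4.6, 1.6, 16.9]
gripper_width: -0.0002
grip_force: 8.4
```

servo_tool --pt "0.1 0 0 0 0 0 -1" --pt "0.25 0 0 0 0 0 -1" --pt "0.25 0 0 0 0 0 -1" --pt "0.25 0 0 0 0 0 -1" --pt "0.25 0 0 0 0 0 -1" --pt "0.2 0 0 0 0 0 -1" --pt "0.1 0 0 0 0 0 -1" --pt "0 0 0 0 0 0 -1"

```text
t: 17.3
tcp_pos: [0.4871, -0.1942, 0.042]
ee_rot: [-179.9, 0.3, -176.3]
contact_force: [0.2, 0.3, 12.5]
gripper_width: 0.0002
grip_force: 6.5
```

servo_tool --pt "0 0 -0.05 0 0 0 -1" --pt "0 0 -0.2 0 0 0 -1" --pt "0.2 0.6 -0.7 0 0 0 0.3" --pt "0.4 0.8 0 0 0 0 0.3" --pt "0 0.8 0 0 0 0 0.3"

```text
t: 17.92
tcp_pos: [0.4393, -0.0629, 0.0979]
ee_rot: [-180.0, 0.0, -176.4]
contact_force: [0.9, -0.2, -0.8]
gripper_width: 0.0542
grip_force: 0.0
```

```bash
python3 st.py; python3 look.py
```

```text
t 17.93 q [ -8.2  11.  -25.2  53.8  -0.  -11.8] tcp [439.3 -62.9  97.9] rpy [-1.7999e+02  1.0000e-02 -1.7640e+02] F [ 0.9 -0.2 -0.8] w 54.2 gf 0.0
top
(0.0563, [603.1, 191.8], [77.0, 30.6], 0.1, 277) shelf-local [76.3, 396.4]
(0.0413, [574.1, -277.9], [75.9, 28.6], 7.4, 228) shelf-local [8.9, -69.4]
(0.0415, [554.4, -236.2], [75.6, 28.5], 6.6, 227) shelf-local [-7.3, -26.2]
(0.0413, [485.2, -195.5], [36.9, 27.1], 6.4, 60) shelf-local [-72.9, 20.0]
side
(0.057, [603.7, 193.6], [77.8, 34.4], -2.9, 117) shelf-local [77.1, 398.1]
(0.0424, [593.1, -274.3], [38.2, 28.1], 8.5, 82) shelf-local [28.2, -67.3]
```

servo_tool --pt "0.045 -0.75 0 0 0 0 0.3" --pt "0.045 -0.75 0 0 0 0 0.3" --pt "0.045 -0.74 0 0 0 0 0.3" --pt "0 0 0.5 0 0 0 0.3" --pt "0 0 0.3 0 0 0 0.3" --pt "0 0 0 0 0 0 0.3" --pt "0 0 0 0 0 0 0.3"

```text
t: 18.9
tcp_pos: [0.4417, -0.1989, 0.0497]
ee_rot: [-180.0, 0.0, -176.3]
contact_force: [-0.3, -0.1, -0.4]
gripper_width: 0.0557
grip_force: 0.0
```

servo_tool --pt "0.03 0.02 0.1 0 0 0 0.3" --pt "0 0 0.08 0 0 0 0.3" --pt "0 0 0 0 0 0 -0.4" --pt "0 0 0 0 0 0 -0.4" --pt "0 0 0 0 0 0 -0.4" --pt "0 0 0 0 0 0 -0.4"

```text
t: 19.65
tcp_pos: [0.4395, -0.1975, 0.0383]
ee_rot: [-180.0, 0.0, -176.3]
contact_force: [0.6, 1.0, 0.5]
gripper_width: 0.0301
grip_force: 29.6
```

servo_tool --pt "0 0 -0.2 0 0 0 -0.4" --pt "0 0 -0.4 0 0 0 -0.4" --pt "0 0 -0.8 0 0 0.43 -0.4" --pt "0 0 -0.6 0 0 0.43 -0.4" --pt "-0.24 0.843 0 0 0 0 -0.4" --pt "-0.24 0.843 0 0 0 0 -0.4" --pt "-0.24 0.843 0 0 0 0 -0.4" --pt "-0.24 0.843 0 0 0 0 -0.4" --pt "-0.24 0.843 0 0 0 0 -0.4" --pt "-0.24 0.843 0 0 0 0 -0.4" --pt "-0.24 0.843 0 0 0 0 -0.4" --pt "-0.24 0.843 0 0 0 0 -0.4" --pt "-0.25 0.843 0 0 0 0 -0.4" --pt "0 0 0.5 0 0 0 -0.4" --pt "0 0 0.5 0 0 0 -0.4" --pt "0 0 0.4 0 0 0 -0.4" --pt "0 0 0 0 0 0 -0.4" --pt "0 0 0 0 0 0 -0.4"

```text
t: 21.9
tcp_pos: [0.5801, 0.255, 0.0755]
ee_rot: [180.0, 0.1, 178.7]
contact_force: [-0.2, 0.9, -0.0]
gripper_width: 0.0302
grip_force: 29.8
```

```bash
python3 st.py; python3 look.py
```

```text
t 21.9 q [23.7 28.9 -0.9 60.2 -0.  25. ] tcp [580.1 255.   75.5] rpy [1.7997e+02 7.0000e-02 1.7875e+02] F [-0.2  0.9 -0. ] w 30.2 gf 29.8
top
(0.0787, [625.8, 252.9], [39.7, 27.1], 0.2, 104) shelf-local [104.0, 455.4]
(0.0566, [603.1, 191.8], [77.0, 30.5], 0.1, 256) shelf-local [76.3, 396.4]
(0.0418, [573.8, -277.9], [76.3, 29.1], 7.7, 233) shelf-local [8.6, -69.3]
(0.0417, [554.8, -236.4], [76.2, 28.9], 5.7, 231) shelf-local [-6.9, -26.4]
side
(0.0421, [554.5, -234.8], [76.8, 28.9], 5.1, 167) shelf-local [-7.1, -24.8]
(0.0422, [574.4, -277.0], [76.0, 28.5], 8.0, 177) shelf-local [9.3, -68.5]
```

servo_tool --pt "0 0 0.2 0 0 0 -0.4" --pt "0 0 0.1 0 0 0 -0.4" --pt "0 0 0.03 0 0 0 -0.4" --pt "0 0 0.01 0 0 0 -0.4" --pt "0 0 0 0 0 0 -0.4"

```text
t: 22.62
tcp_pos: [0.5792, 0.2546, 0.0547]
ee_rot: [-180.0, -0.0, 178.8]
contact_force: [-4.8, -1.6, 12.2]
gripper_width: 0.0301
grip_force: 36.2
```

servo_tool --pt "0 0 -0.02 0 0 0 -0.4" --pt "0 0 0 0 0 0 0" --pt "0 0 0 0 0 0 0" --pt "0 0 -0.02 0 0 0 0" --pt "0 0 -0.3 0 0 0 0" --pt "0 0 -0.9 0 0 -0.6 0" --pt "0 0 -0.9 0 0 -0.59 -1" --pt "0.097 -0.9 0 0 0 0 -1" --pt "0.097 -0.9 0 0 0 0 -1" --pt "0.097 -0.9 0 0 0 0 -1" --pt "0.097 -0.9 0 0 0 0 -1" --pt "0.097 -0.9 0 0 0 0 -1" --pt "0.097 -0.9 0 0 0 0 -1" --pt "0.097 -0.9 0 0 0 0 -1" --pt "0.097 -0.9 0 0 0 0 -1" --pt "0.097 -0.9 0 0 0 0 -1" --pt "0 0 0.8 0 0 0 -1" --pt "0 0 0.8 0 0 0 -1" --pt "0 0 0.6 0 0 0 -1" --pt "0 0 0 0 0 0 -1"

```text
t: 25.12
tcp_pos: [0.5726, -0.2333, 0.0476]
ee_rot: [179.9, -0.3, -174.4]
contact_force: [0.9, -0.0, 0.8]
gripper_width: 0.0002
grip_force: 0.0
```

```bash
python3 st.py; python3 look.py
```

```text
t 25.12 q [-22.2  29.1  -5.   56.1  -0.  -27.7] tcp [ 572.6 -233.3   47.6] rpy [ 179.86   -0.28 -174.44] F [ 0.9 -0.   0.8] w 0.2 gf 0.0
top
(0.0568, [606.9, 253.8], [77.5, 31.4], -2.4, 267) shelf-local [85.2, 457.9]
(0.0566, [603.1, 191.8], [77.0, 30.6], 0.1, 276) shelf-local [76.3, 396.4]
(0.0417, [538.6, -232.0], [43.3, 18.6], -1.5, 80) shelf-local [-22.7, -20.7]
side
(0.0422, [541.4, -236.9], [49.8, 27.7], 6.7, 106) shelf-local [-20.3, -25.8]
(0.042, [553.6, -280.1], [33.3, 29.8], -2.8, 71) shelf-local [-11.7, -69.9]
```

servo_tool --pt "0 0 0.05 0 0 0 -1" --pt "0 0 0.04 0 0 0 -1" --pt "0 0 0 0 0 0 -1"

```text
t: 25.6
tcp_pos: [0.5747, -0.234, 0.0452]
ee_rot: [-180.0, 0.0, -174.4]
contact_force: [0.6, -0.1, -0.1]
gripper_width: 0.0003
grip_force: 0.0
```

servo_tool --pt "0 0 0.04 0 0 0 -1" --pt "0 0 0.04 0 0 0 -1" --pt "0 0 0 0 0 0 -1"

```text
t: 25.98
tcp_pos: [0.5748, -0.2341, 0.042]
ee_rot: [-179.9, 0.1, -174.4]
contact_force: [-6.3, 2.2, 18.6]
gripper_width: 0.0002
grip_force: 9.5
```

servo_tool --pt "0.1 0 0 0 0 0 -1" --pt "0.25 0 0 0 0 0 -1" --pt "0.25 0 0 0 0 0 -1" --pt "0.25 0 0 0 0 0 -1" --pt "0.25 0 0 0 0 0 -1" --pt "0.23 0 0 0 0 0 -1" --pt "0.1 0 0 0 0 0 -1" --pt "0 0 0 0 0 0 -1"

```text
t: 26.98
tcp_pos: [0.4913, -0.2434, 0.0421]
ee_rot: [-179.8, 0.3, -174.4]
contact_force: [2.3, 0.5, 14.8]
gripper_width: 0.0001
grip_force: 7.2
```

servo_tool --pt "0 0 -0.05 0 0 0 -1" --pt "0 0 -0.2 0 0 0 -1" --pt "0 0.6 -0.7 0 0 0 0.3" --pt "0 0.8 0 0 0 0 0.3" --pt "0 0.9 0 0 0 0 0.3" --pt "0 0.5 0 0 0 0 0.3"

```text
t: 27.72
tcp_pos: [0.4722, -0.0731, 0.0975]
ee_rot: [180.0, -0.0, -174.4]
contact_force: [-0.0, -0.9, -0.5]
gripper_width: 0.0553
grip_force: 0.0
```

```bash
python3 st.py; python3 look.py
```

```text
t 27.73 q [ -8.8  14.1 -21.   54.9   0.  -14.4] tcp [472.2 -73.1  97.5] rpy [ 1.7999e+02 -1.0000e-02 -1.7436e+02] F [-0.  -0.9 -0.5] w 55.3 gf 0.0
top
(0.0568, [606.9, 253.8], [77.5, 31.4], -2.4, 267) shelf-local [85.2, 457.9]
(0.0565, [603.1, 191.8], [77.0, 30.6], 0.1, 277) shelf-local [76.3, 396.4]
(0.0411, [573.9, -277.9], [75.5, 28.6], 7.4, 226) shelf-local [8.7, -69.3]
(0.0415, [469.6, -246.2], [76.8, 31.3], 4.5, 243) shelf-local [-92.6, -29.2]
side
(0.057, [607.4, 254.8], [79.5, 30.2], -4.7, 112) shelf-local [85.8, 458.8]
(0.0572, [603.7, 193.4], [77.8, 34.4], -2.9, 117) shelf-local [77.1, 397.9]
```

servo_tool --pt "0.19 -0.715 0 0 0 0 0.3" --pt "0.19 -0.715 0 0 0 0 0.3" --pt "0.19 -0.715 0 0 0 0 0.3" --pt "0.19 -0.715 0 0 0 0 0.3" --pt "0 0 0.5 0 0 0 0.3" --pt "0 0 0.3 0 0 0 0.3" --pt "0 0 0 0 0 0 0.3" --pt "0 0 0 0 0 0 0.3"

```text
t: 28.82
tcp_pos: [0.4444, -0.2509, 0.0497]
ee_rot: [-180.0, 0.0, -174.4]
contact_force: [-0.0, 0.2, 0.1]
gripper_width: 0.0557
grip_force: 0.0
```

servo_tool --pt "0.01 0.035 0.1 0 0 0 0.3" --pt "0 0 0.08 0 0 0 0.3" --pt "0 0 0 0 0 0 -0.4" --pt "0 0 0 0 0 0 -0.4" --pt "0 0 0 0 0 0 -0.4" --pt "0 0 0 0 0 0 -0.4"

```text
t: 29.58
tcp_pos: [0.4434, -0.2483, 0.0383]
ee_rot: [-180.0, 0.0, -174.4]
contact_force: [0.1, 0.5, 0.5]
gripper_width: 0.0305
grip_force: 29.6
```

servo_tool --pt "0 0 -0.2 0 0 0 -0.4" --pt "0 0 -0.4 0 0 0 -0.4" --pt "0 0 -0.8 0 0 0.6 -0.4" --pt "0 0 -0.6 0 0 0.59 -0.4" --pt "-0.06 0.818 0 0 0 0 -0.4" --pt "-0.06 0.818 0 0 0 0 -0.4" --pt "-0.06 0.818 0 0 0 0 -0.4" --pt "-0.06 0.818 0 0 0 0 -0.4" --pt "-0.06 0.818 0 0 0 0 -0.4" --pt "-0.06 0.818 0 0 0 0 -0.4" --pt "-0.06 0.818 0 0 0 0 -0.4" --pt "-0.06 0.818 0 0 0 0 -0.4" --pt "-0.06 0.818 0 0 0 0 -0.4" --pt "0 0 0.5 0 0 0 -0.4" --pt "0 0 0.5 0 0 0 -0.4" --pt "0 0 0.4 0 0 0 -0.4" --pt "0 0 0 0 0 0 -0.4" --pt "0 0 0 0 0 0 -0.4"

```text
t: 31.82
tcp_pos: [0.486, 0.1928, 0.0754]
ee_rot: [180.0, 0.1, 178.7]
contact_force: [0.7, -0.1, -0.1]
gripper_width: 0.0303
grip_force: 29.8
```

```bash
python3 st.py; python3 look.py
```

```text
t 31.82 q [ 21.6  19.2 -17.1  53.6  -0.   22.9] tcp [486.  192.8  75.4] rpy [1.7998e+02 7.0000e-02 1.7875e+02] F [ 0.7 -0.1 -0.1] w 30.3 gf 29.8
top
(0.0569, [606.8, 252.9], [77.1, 30.6], 0.2, 227) shelf-local [85.0, 457.0]
(0.0563, [603.1, 191.8], [77.0, 30.6], 0.1, 277) shelf-local [76.3, 396.4]
(0.0412, [573.8, -278.1], [76.4, 29.1], 7.7, 233) shelf-local [8.6, -69.5]
(0.0788, [531.7, 191.3], [45.0, 29.9], -0.0, 123) shelf-local [5.1, 401.7]
side
(0.0573, [607.4, 254.5], [79.5, 30.2], -4.7, 112) shelf-local [85.8, 458.5]
(0.0794, [531.6, 196.3], [45.0, 28.7], -4.7, 63) shelf-local [5.4, 406.7]
(0.0575, [603.7, 193.1], [77.7, 34.4], -2.9, 118) shelf-local [77.0, 397.6]
(0.0425, [574.3, -277.2], [76.0, 28.5], 8.0, 177) shelf-local [9.2, -68.7]
```

servo_tool --pt "0 0 0.2 0 0 0 -0.4" --pt "0 0 0.1 0 0 0 -0.4" --pt "0 0 0.03 0 0 0 -0.4" --pt "0 0 0 0 0 0 -0.4" --pt "0 0 0 0 0 0 0" --pt "0 0 0 0 0 0 0" --pt "0 0 -0.02 0 0 0 0" --pt "0 0 -0.3 0 0 0 0" --pt "0 0 -0.9 0 0 -0.8 0" --pt "0 0 -0.9 0 0 -0.77 -1" --pt "-0.081 -0.885 0 0 0 0 -1" --pt "-0.081 -0.885 0 0 0 0 -1" --pt "-0.081 -0.885 0 0 0 0 -1" --pt "-0.081 -0.885 0 0 0 0 -1" --pt "-0.081 -0.885 0 0 0 0 -1" --pt "-0.081 -0.885 0 0 0 0 -1" --pt "-0.081 -0.885 0 0 0 0 -1" --pt "-0.081 -0.885 0 0 0 0 -1" --pt "-0.081 -0.885 0 0 0 0 -1" --pt "0 0 0 0 0 0 -1"

```text
t: 34.42
tcp_pos: [0.5933, -0.2786, 0.1805]
ee_rot: [-180.0, -0.0, -172.5]
contact_force: [1.1, 1.3, 0.5]
gripper_width: 0.0004
grip_force: 0.0
```

```bash
python3 st.py; python3 look.py
```

```text
t 34.42 q [-25.1  27.7  13.   75.4  -0.  -32.7] tcp [ 593.3 -278.6  180.5] rpy [-1.7998e+02 -3.0000e-02 -1.7247e+02] F [1.1 1.3 0.5] w 0.4 gf 0.0
top
(0.0567, [606.9, 253.8], [77.5, 31.4], -2.4, 267) shelf-local [85.2, 457.9]
(0.0567, [603.1, 191.8], [77.0, 30.6], 0.1, 275) shelf-local [76.3, 396.4]
(0.0417, [573.6, -278.0], [76.0, 29.1], 7.7, 189) shelf-local [8.4, -69.4]
(0.0569, [513.0, 191.7], [79.0, 30.4], -0.0, 271) shelf-local [-13.5, 403.7]
side
(0.0571, [501.9, 194.9], [53.0, 33.9], -0.8, 81) shelf-local [-24.3, 407.8]
(0.0419, [574.4, -276.8], [76.0, 28.6], 8.0, 177) shelf-local [9.3, -68.3]
```

servo_tool --pt "0 0 0.8 0 0 0 -1" --pt "0 0 0.8 0 0 0 -1" --pt "0 0 0.5 0 0 0 -1" --pt "0 0 0.08 0 0 0 -1" --pt "0 0 0 0 0 0 -1"

```text
t: 35.15
tcp_pos: [0.5936, -0.2743, 0.0518]
ee_rot: [-180.0, 0.0, -172.2]
contact_force: [0.2, 0.8, -0.0]
gripper_width: -0.0
grip_force: 0.0
```

servo_tool --pt "0 0 0.1 0 0 0 -1" --pt "0 0 0.05 0 0 0 -1" --pt "0 0 0.02 0 0 0 -1" --pt "0 0 0 0 0 0 -1"

```text
t: 35.65
tcp_pos: [0.5935, -0.2752, 0.0421]
ee_rot: [-180.0, 0.1, -172.3]
contact_force: [-1.6, 2.0, 9.5]
gripper_width: 0.0001
grip_force: 4.7
```

servo_tool --pt "0.1 0 0.01 0 0 0 -1" --pt "0.25 0 0 0 0 0 -1" --pt "0.25 0 0 0 0 0 -1" --pt "0.25 0 0 0 0 0 -1" --pt "0.25 0 0 0 0 0 -1" --pt "0.25 0 0 0 0 0 -1" --pt "0.25 0 0 0 0 0 -1" --pt "0.12 0 0 0 0 0 -1" --pt "0 0 0 0 0 0 -1"

```text
t: 36.78
tcp_pos: [0.4921, -0.2901, 0.0421]
ee_rot: [-179.8, 0.2, -172.3]
contact_force: [-0.2, 0.3, 11.7]
gripper_width: 0.0004
grip_force: 6.1
```

servo_tool --pt "0 0 -0.05 0 0 0 -1" --pt "0 0 -0.2 0 0 0 -1" --pt "0 0.6 -0.7 0 0 0 0.3" --pt "0 0.8 0 0 0 0 0.3" --pt "0 0.9 0 0 0 0 0.3" --pt "0 0.7 0 0 0 0 0.3"

```text
t: 37.52
tcp_pos: [0.4662, -0.1089, 0.0977]
ee_rot: [-180.0, 0.0, -172.2]
contact_force: [1.5, -0.0, -0.6]
gripper_width: 0.0554
grip_force: 0.0
```

```bash
python3 st.py; python3 look.py
```

```text
t 37.52 q [-13.2  14.1 -20.9  54.9   0.  -20.9] tcp [ 466.2 -108.9   97.7] rpy [-1.7999e+02  3.0000e-02 -1.7223e+02] F [ 1.5 -0.  -0.6] w 55.4 gf 0.0
top
(0.0569, [606.9, 253.8], [77.5, 31.4], -2.4, 267) shelf-local [85.2, 457.9]
(0.0566, [603.1, 191.8], [77.0, 30.6], 0.1, 276) shelf-local [76.3, 396.4]
(0.0567, [513.0, 191.8], [79.1, 30.4], -0.0, 270) shelf-local [-13.5, 403.8]
(0.0418, [471.5, -301.1], [76.9, 24.6], -1.7, 146) shelf-local [-95.2, -84.1]
side
(0.0574, [607.4, 254.4], [79.5, 30.2], -4.7, 112) shelf-local [85.8, 458.4]
(0.057, [526.2, 194.0], [52.8, 34.4], -2.6, 81) shelf-local [-0.1, 404.9]
(0.0576, [603.7, 192.9], [77.7, 34.3], -2.9, 117) shelf-local [77.0, 397.4]
```

Run:
```python
from h import *
f=grab('top'); im=f['image'][150:280,260:400,::-1]
cv2.imwrite('pics/g.png',cv2.resize(im,None,fx=5,fy=4.5,interpolation=cv2.INTER_NEAREST)[:600,:800])
for p in [(.4723,-.2926,.042),(.4326,-.298,.042),(.512,-.2872,.042)]: print(w2p(f,p))
```

```text
(np.float64(341.24526286572416), np.float64(223.28501306617633))
(np.float64(343.3939451960214), np.float64(236.2348867997772))
(np.float64(339.10726653357386), np.float64(210.39954267632226))
```

View pics/g.png

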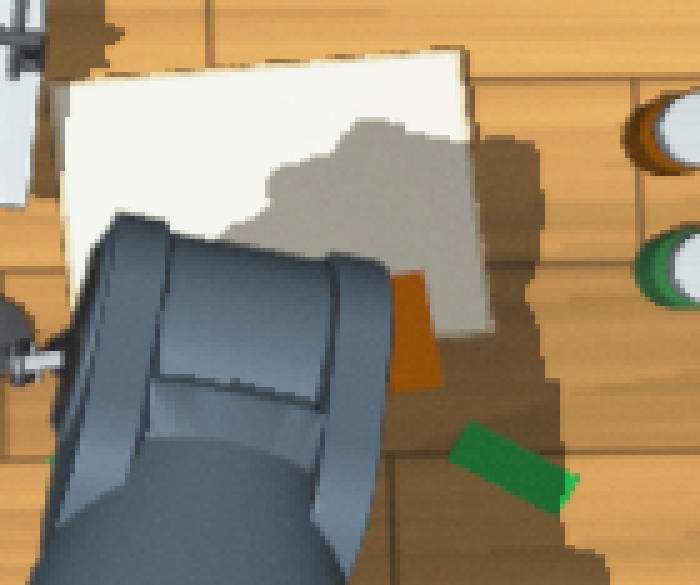

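servo_tool --pt "0.187 -0.76 0 0 0 0 0.3" --pt "0.187 -0.76 0 0 0 0 0.3" --pt "0.187 -0.76 0 0 0 0 0.3" --pt "0.187 -0.76 0 0 0 0 0.3" --pt "0 0 0.5 0 0 0 0.3" --pt "0 0 0.3 0 0 0 0.3" --pt "0 0 0 0 0 0 0.3" --pt "0 0 0 0 0 0 0.3"

```text
t: 38.67
tcp_pos: [0.447, -0.2981, 0.0497]
ee_rot: [-180.0, 0.0, -172.3]
contact_force: [-0.3, 0.1, -0.1]
gripper_width: 0.0558
grip_force: 0.0
```

servo_tool --pt "0 0.03 0.1 0 0 0 0.3" --pt "0 0 0.08 0 0 0 0.3" --pt "0 0 0 0 0 0 -0.4" --pt "0 0 0 0 0 0 -0.4" --pt "0 0 0 0 0 0 -0.4" --pt "0 0 0 0 0 0 -0.4"

```text
t: 39.42
tcp_pos: [0.4466, -0.2956, 0.0383]
ee_rot: [-180.0, 0.0, -172.2]
contact_force: [-0.1, 0.5, 1.2]
gripper_width: 0.0299
grip_force: 29.6
```

servo_tool --pt "0 0 -0.2 0 0 0 -0.4" --pt "0 0 -0.4 0 0 0 -0.4" --pt "0 0 -0.8 0 0 0.8 -0.4" --pt "0 0 -0.6 0 0 0.77 -0.4" --pt "-0.044 0.836 0 0 0 0 -0.4" --pt "-0.044 0.836 0 0 0 0 -0.4" --pt "-0.044 0.836 0 0 0 0 -0.4" --pt "-0.044 0.836 0 0 0 0 -0.4" --pt "-0.044 0.836 0 0 0 0 -0.4" --pt "-0.044 0.836 0 0 0 0 -0.4" --pt "-0.044 0.836 0 0 0 0 -0.4" --pt "-0.044 0.836 0 0 0 0 -0.4" --pt "-0.044 0.836 0 0 0 0 -0.4" --pt "-0.044 0.836 0 0 0 0 -0.4" --pt "-0.044 0.836 0 0 0 0 -0.4" --pt "0 0 0.5 0 0 0 -0.4" --pt "0 0 0.5 0 0 0 -0.4" --pt "0 0 0.4 0 0 0 -0.4" --pt "0 0 0 0 0 0 -0.4" --pt "0 0 0 0 0 0 -0.4"

```text
t: 41.92
tcp_pos: [0.4881, 0.2557, 0.0754]
ee_rot: [180.0, 0.1, 178.7]
contact_force: [-0.1, -0.6, -0.6]
gripper_width: 0.0302
grip_force: 29.7
```

```bash
python3 st.py; python3 look.py
```

```text
t 41.92 q [ 27.6  21.6 -13.2  55.   -0.   28.9] tcp [488.1 255.7  75.4] rpy [1.7997e+02 7.0000e-02 1.7874e+02] F [-0.1 -0.6 -0.6] w 30.2 gf 29.7
top
(0.057, [606.8, 253.7], [77.5, 31.4], -2.4, 267) shelf-local [85.1, 457.8]
(0.0563, [603.1, 191.8], [77.0, 30.6], 0.1, 275) shelf-local [76.3, 396.4]
(0.0788, [528.1, 254.0], [48.2, 29.9], 0.2, 136) shelf-local [6.7, 464.5]
(0.0568, [512.9, 192.0], [78.9, 30.4], -0.7, 258) shelf-local [-13.5, 404.0]
side
(0.0572, [607.4, 254.6], [79.5, 30.2], -4.7, 112) shelf-local [85.8, 458.6]
(0.0571, [604.5, 194.8], [78.3, 33.9], 1.5, 111) shelf-local [78.0, 399.3]
```

servo_tool --pt "0 0 0.2 0 0 0 -0.4" --pt "0 0 0.1 0 0 0 -0.4" --pt "0 0 0.03 0 0 0 -0.4" --pt "0 0 0 0 0 0 -0.4" --pt "0 0 0 0 0 0 0" --pt "0 0 0 0 0 0 0" --pt "0 0 -0.02 0 0 0 0" --pt "0 0 -0.3 0 0 0 0" --pt "0 0 -0.9 0 0 0.8 0" --pt "-0.3 0.7 -0.9 0 0 0.8 1" --pt "-0.3 0.7 -0.3 0 0 0.8 1" --pt "0 0.7 0 0 0 0.8 1" --pt "0 0 0 0 0 0 1"

```text
t: 43.65
tcp_pos: [0.5436, 0.3717, 0.1923]
ee_rot: [180.0, -0.0, 160.5]
contact_force: [-0.1, -0.1, 0.3]
gripper_width: 0.0857
grip_force: 0.0
```

```bash
python3 st.py; python3 look.py h
cat > cov.py <<'E'
from h import *
for n in ['top','side']:
    f=grab(n); w=cloud(f); print(n)
    m=(abs(w[...,2]-.1)<.006)&(abs(w[...,0]-.666)<.13)&(abs(w[...,1])<.11)
    n_,l,st,ce=cv2.connectedComponentsWithStats(cv2.morphologyEx(m.astype(np.uint8),cv2.MORPH_OPEN,np.ones((3,3))))
    k=1+np.argmax(st[1:,4]); z=np.nanmedian(w[l==k][:,2]); pp=w[l==k][:,:2]
    print('roof',z,st[k,4],rect(planepix(f,l==k,z)))
    m=(abs(w[...,2]-.158)<.008)&(abs(w[...,0]-.666)<.10)&(abs(w[...,1])<.09); zz=w[m][:,2]
    print('barpix',m.sum(),np.nanmedian(zz),np.nanpercentile(w[m],[1,50,99],axis=0).round(4).tolist())
    for t in ['cover','bail','hanger']: print(t,[(round(float(d['p']),2),c2w(f,d['centre']).round(4).tolist()) for d in mark_of(t,n)][:2])
E
python3 cov.py
```

```text
t 43.65 q [34.4 27.8 14.9 77.2  0.  53.9] tcp [543.6 371.7 192.3] rpy [ 1.7999e+02 -1.0000e-02  1.6051e+02] F [-0.1 -0.1  0.3] w 85.7 gf 0.0
top
(0.057, [607.0, 254.3], [77.1, 30.4], -2.5, 252) shelf-local [85.3, 458.3]
(0.0571, [603.0, 191.8], [77.0, 30.5], 0.1, 255) shelf-local [76.2, 396.4]
(0.0566, [514.0, 254.1], [79.1, 31.3], -3.0, 269) shelf-local [-7.4, 465.8]
(0.0568, [513.0, 191.8], [79.1, 30.4], -0.0, 272) shelf-local [-13.5, 403.8]
side
(0.0576, [513.6, 255.9], [76.0, 30.1], -4.7, 109) shelf-local [-7.6, 467.6]
(0.0573, [514.2, 194.2], [77.4, 34.4], -0.8, 120) shelf-local [-12.1, 406.1]
top
roof 0.09932116653520318 1449 ([617.1, 2.7], [131.5, 104.3], 83.6)
barpix 337 0.15722029775320312 [[0.6379, -0.0629, 0.1502], [0.6719, -0.0049, 0.1572], [0.7631, 0.0562, 0.1635]]
cover [(0.85, [0.6679, -0.0023, 0.0655])]
bail [(0.75, [0.6685, -0.0062, 0.1491])]
hanger [(0.55, [0.7896, -0.0196, -0.0022])]
side
roof 0.10028865926208219 671 ([613.7, -0.2], [131.8, 96.1], 82.1)
barpix 186 0.15716950640096194 [[0.6385, -0.0665, 0.1502], [0.6807, -0.0312, 0.1572], [0.7627, 0.051, 0.1653]]
cover [(0.78, [0.6704, -0.0035, 0.0616]), (0.52, [0.4061, 0.4823, 0.0032])]
bail [(0.62, [0.6649, -0.0015, 0.1591]), (0.45, [0.7877, -0.0168, 0.0045])]
hanger [(0.73, [0.7889, -0.0174, 0.0016])]
```

View pics/htop.png

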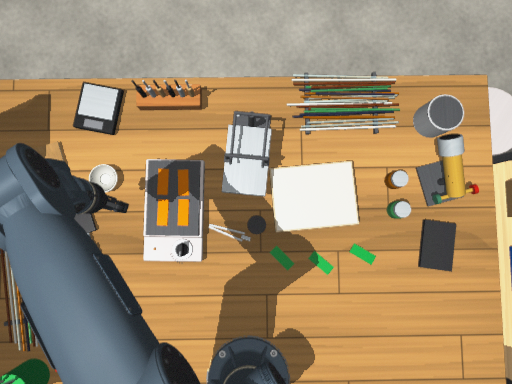

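servo_tool --pt "0 0 -0.3 0 0 0.96 1" --pt "0 0 -0.4 0 0 0.96 1" --pt "0 0 0 0 0 0.97 1" --pt "0 0 0 0 0 0.97 1" --pt "0 0 0 0 0 0.97 1" --pt "0 0 0 0 0 0.97 1" --pt "0 0 0 0 0 0.96 1" --pt "0 0 0 0 0 0.96 1" --pt "0 0 0 0 0 0.96 1" --pt "0 0 0 0 0 0.96 1" --pt "0 0 0 0 0 0.96 1" --pt "0 0 0 0 0 0.96 1" --pt "0 0 0 0 0 0.96 1" --pt "0 0 0 0 0 0.96 1" --pt "0 0 0 0 0 0 1"

```text
t: 46.02
tcp_pos: [0.5432, 0.3692, 0.2353]
ee_rot: [180.0, 0.0, 83.2]
contact_force: [-0.2, -0.8, -0.3]
gripper_width: 0.0855
grip_force: 0.0
```

```bash
python3 st.py
cat > bar.py <<'E'
from h import *
c=np.array([.667,-.0034]); a=np.radians(-6.9); R=np.array([[np.cos(a),np.sin(a)],[-np.sin(a),np.cos(a)]])
for n in ['top','side']:
    f=grab(n); w=cloud(f); L=(w[...,:2]-c)@R.T
    m=(abs(L[...,0])<.02)&(w[...,2]>.145)&(w[...,2]<.17)
    mm=m&(abs(L[...,1])<.036); p=np.polyfit(L[mm][:,1],L[mm][:,0],1)
    print(n,mm.sum(),'bar x at 0 %.1f mm, tilt %.1f deg, z50/95'%(p[1]*1000,np.degrees(p[0])),np.percentile(w[mm][:,2],[50,95]).round(4),'y ext',np.percentile(L[m][:,1],[1,99]).round(3), 'x pct',np.percentile(L[mm][:,0],[5,50,95]).round(4))
    # prongs
    for s in (1,-1):
        q=(abs(L[...,1]-s*.046)<.015)&(L[...,0]>.02)&(L[...,0]<.1)&(w[...,2]>.14); print('prong',s,q.sum(),L[q].mean(0).round(4),np.degrees(np.polyfit(L[q][:,0],L[q][:,1],1)[0]).round(1) if q.sum()>5 else '')
E
python3 bar.py
```

```text
t 46.02 q [ 34.2  27.1  20.   82.9  -0.  131. ] tcp [543.2 369.2 235.3] rpy [180.     0.    83.21] F [-0.2 -0.8 -0.3] w 85.5 gf 0.0
top 94 bar x at 0 -1.7 mm, tilt -0.7 deg, z50/95 [0.1579 0.1619] y ext [-0.059  0.061] x pct [-0.006  -0.0017  0.0028]
prong 1 79 [0.06   0.0455] 0.8
prong -1 80 [ 0.0608 -0.0464] 1.0
side 31 bar x at 0 -0.4 mm, tilt 0.1 deg, z50/95 [0.1599 0.1634] y ext [-0.065  0.054] x pct [-0.0027 -0.0014  0.0019]
prong 1 47 [0.0608 0.0418] 1.7
prong -1 53 [ 0.0611 -0.0493] 0.2
```

servo_tool --pt "-0.742 0.346 0 0 0 0 1" --pt "-0.742 0.346 0 0 0 0 1" --pt "-0.742 0.346 0 0 0 0 1" --pt "-0.742 0.346 0 0 0 0 1" --pt "-0.742 0.346 0 0 0 0 1" --pt "-0.742 0.346 0 0 0 0 1" --pt "-0.742 0.346 0 0 0 0 1" --pt "-0.742 0.346 0 0 0 0 1" --pt "0 0 0 0 0 0 1" --pt "0 0 0.4 0 0 0 1" --pt "0 0 0 0 0 0 1"

```text
t: 47.5
tcp_pos: [0.6647, -0.0033, 0.2097]
ee_rot: [-179.8, 0.0, 83.3]
contact_force: [-0.9, -0.8, 0.5]
gripper_width: 0.0853
grip_force: 0.0
```

servo_tool --pt "0 0 0.4 0 0 0 1" --pt "0 0 0.4 0 0 0 1" --pt "0 0 0.3 0 0 0 1" --pt "0 0 0.1 0 0 0 1" --pt "0 0 0 0 0 0 1" --pt "0 0 0 0 0 0 1" --squeeze 70

```text
t: 48.25
tcp_pos: [0.6664, -0.0038, 0.1404]
ee_rot: [179.9, -0.0, 83.2]
contact_force: [0.1, 0.0, 0.5]
gripper_width: 0.0852
grip_force: 0.0
```

servo_tool --pt "0 0 0.06 0 0 0 0" --pt "0 0 0 0 0 0 -0.6" --pt "0 0 0 0 0 0 -1" --pt "0 0 0 0 0 0 -1" --pt "0 0 0 0 0 0 -1" --pt "0 0 0 0 0 0 -1" --pt "0 0 0 0 0 0 -1"

```text
t: 49.12
tcp_pos: [0.6658, -0.004, 0.1358]
ee_rot: [-180.0, 0.0, 83.2]
contact_force: [-1.9, 0.1, 3.1]
gripper_width: 0.0072
grip_force: 68.3
```

servo_tool --pt "0 0 -0.1 0 0 0 -1" --pt "0 0 -0.15 0 0 0 -1" --pt "0 0 -0.15 0 0 0 -1" --pt "0 0 -0.1 0 0 0 -1" --pt "0 0 0 0 0 0 -1" --pt "0 0 0 0 0 0 -1"

```text
t: 49.88
tcp_pos: [0.6658, -0.004, 0.1654]
ee_rot: [-180.0, 0.0, 83.2]
contact_force: [1.1, 0.3, -3.2]
gripper_width: 0.008
grip_force: 68.3
```

```bash
python3 st.py
```

```text
t 49.88 q [-0.3 29.1 13.2 74.1 -0.  96.5] tcp [665.8  -4.  165.4] rpy [-1.7998e+02  1.0000e-02  8.3180e+01] F [ 1.1  0.3 -3.2] w 8.0 gf 68.3
```

servo_tool --pt "0 -0.15 0 0 0 0 -1" --pt "0 -0.3 0 0 0 0 -1" --pt "0 -0.4 0 0 0 0 -1" --pt "0 -0.4 0 0 0 0 -1" --pt "0 -0.4 0 0 0 0 -1" --pt "0 -0.4 0 0 0 0 -1" --pt "0 -0.3 0 0 0 0 -1" --pt "0 -0.2 0 0 0 0 -1" --pt "0 0 0 0 0 0 -1"

```text
t: 51.0
tcp_pos: [0.5133, 0.0142, 0.1658]
ee_rot: [180.0, 0.0, 83.2]
contact_force: [0.9, 0.1, -3.3]
gripper_width: 0.0075
grip_force: 68.4
```

```bash
python3 st.py; python3 look.py k
```

```text
t 51.0 q [ 1.6 14.3 -9.7 66.  -0.  98.4] tcp [513.3  14.2 165.8] rpy [1.7999e+02 1.0000e-02 8.3190e+01] F [ 0.9  0.1 -3.3] w 7.5 gf 68.4
top
(0.0568, [606.9, 253.8], [77.5, 31.4], -2.4, 267) shelf-local [85.2, 457.9]
(0.0566, [603.1, 191.8], [77.0, 30.6], 0.1, 276) shelf-local [76.3, 396.4]
(0.0562, [513.8, 254.2], [78.7, 31.3], -3.0, 268) shelf-local [-7.6, 465.9]
(0.0568, [514.4, 191.8], [76.2, 30.4], -0.0, 270) shelf-local [-12.1, 403.6]
side
(0.0577, [607.4, 254.1], [79.5, 30.2], -4.7, 112) shelf-local [85.7, 458.1]
(0.0578, [607.6, 192.0], [68.8, 34.5], -4.7, 98) shelf-local [80.8, 396.2]
```

View pics/kside.png

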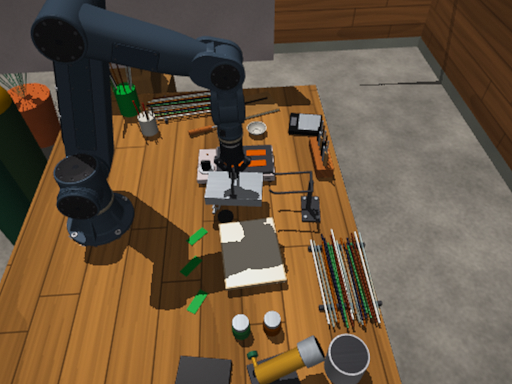

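servo_tool --pt "0 0 -0.3 0 0 0 -1" --pt "0 0 -0.5 0 0 -0.49 -1" --pt "0 0 0 0 0 -0.49 -1" --pt "0.3 0 0 0 0 0 -1" --pt "0.55 0 0 0 0 0 -1" --pt "0.6 0 0 0 0 0 -1" --pt "0.6 0.1 0 0 0 0 -1" --pt "0.6 0.2 0 0 0 0 -1" --pt "0.5 0.2 0 0 0 0 -1" --pt "0.25 0.2 0 0 0 0 -1" --pt "0.1 0 0 0 0 0 -1" --pt "0 0 0 0 0 0 -1" --pt "0 0 0 0 0 0 -1"

```text
t: 52.72
tcp_pos: [0.5599, 0.2228, 0.2136]
ee_rot: [-180.0, 0.0, 88.8]
contact_force: [-0.9, -0.4, -4.0]
gripper_width: 0.0074
grip_force: 68.6
```

```bash
python3 st.py
python3 - <<'E'
from h import *
for n in ['top','side']:
    f=grab(n,'m'+n+'.png'); w=cloud(f)
    zc=.19
    m=(abs(w[...,2]-zc)<.012)&(abs(w[...,0]-.56)<.14)&(abs(w[...,1]-.223)<.1)
    n_,l,st,ce=cv2.connectedComponentsWithStats(cv2.morphologyEx(m.astype(np.uint8),cv2.MORPH_OPEN,np.ones((3,3))))
    k=1+np.argmax(st[1:,4]); P=w[l==k]; z=np.median(P[:,2]); print(n,st[k,4],'z',z,rect(planepix(f,l==k,z)))
    A=np.c_[P[:,:2]-P[:,:2].mean(0),np.ones(len(P))]; print('tilt mrad',(np.linalg.lstsq(A,P[:,2],rcond=None)[0][:2]*1000).round(1))
E
```

```text
t 52.73 q [ 21.7  21.7   8.3  76.6  -0.  112.9] tcp [559.9 222.8 213.6] rpy [-1.7998e+02  2.0000e-02  8.8770e+01] F [-0.9 -0.4 -4. ] w 7.4 gf 68.6
top 9 z 0.183538246735111 ([561.8, 160.8], [5.6, 5.5], -0.0)
tilt mrad [-1891.3   518.7]
side 27 z 0.1828301297378152 ([565.6, 166.1], [22.9, 19.0], 86.9)
tilt mrad [-406.  -144.6]
```

View pics/mtop.png

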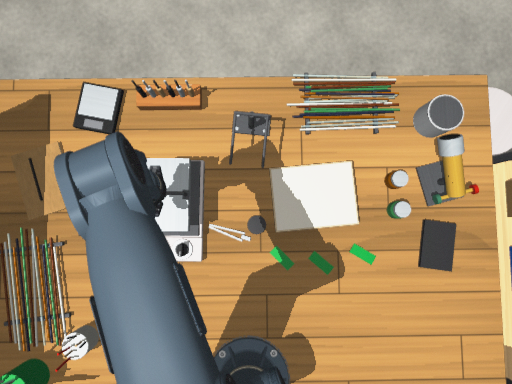

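```bash
cat > roof.py <<'E'
from h import *
import sys
zc=float(sys.argv[1])
for n in ['top','side']:
    f=grab(n); w=cloud(f)
    m=(abs(w[...,2]-zc)<.010)&(abs(w[...,0]-.56)<.14)&(abs(w[...,1]-.223)<.1)
    n_,l,st,ce=cv2.connectedComponentsWithStats(cv2.morphologyEx(m.astype(np.uint8),cv2.MORPH_OPEN,np.ones((3,3))))
    k=1+np.argmax(st[1:,4]); P=w[l==k]; z=np.median(P[:,2]); q=planepix(f,l==k,z)
    print(n,st[k,4],'z',round(float(z),4),rect(q),'ext',np.percentile(q,[0.5,99.5],axis=0).round(3).tolist())
    A=np.c_[P[:,:2]-P[:,:2].mean(0),np.ones(len(P))]; print('tilt mrad',(np.linalg.lstsq(A,P[:,2],rcond=None)[0][:2]*1000).round(1))
E
python3 roof.py .178
```

```text
top 993 z 0.1773 ([509.3, 204.0], [95.9, 90.4], -0.7) ext [[0.461, 0.159], [0.557, 0.247]]
tilt mrad [5.7 4.4]
side 1149 z 0.1781 ([562.0, 215.9], [201.8, 143.3], -1.2) ext [[0.461, 0.148], [0.662, 0.287]]
tilt mrad [1.6 9.1]
```

servo_tool --pt "0 -0.025 0.3 0 0 0 -1" --pt "0 0 0.4 0 0 0 -1" --pt "0 0 0.35 0 0 0 -1" --pt "0 0 0.15 0 0 0 -1" --pt "0 0 0 0 0 0 -1" --pt "0 0 0.05 0 0 0 -1" --pt "0 0 0.03 0 0 0 -1" --pt "0 0 0 0 0 0 -1"

```text
t: 53.92
tcp_pos: [0.5589, 0.2233, 0.137]
ee_rot: [180.0, 0.0, 88.8]
contact_force: [-1.1, 0.7, -4.3]
gripper_width: 0.0075
grip_force: 68.5
```

servo_tool --pt "0 0 0.03 0 0 0 -1" --pt "0 0 0.03 0 0 0 -1" --pt "0 0 0.02 0 0 0 -1" --pt "0 0 0 0 0 0 -1"

```text
t: 54.42
tcp_pos: [0.5588, 0.2232, 0.1319]
ee_rot: [-180.0, 0.0, 88.8]
contact_force: [0.8, 0.5, -3.2]
gripper_width: 0.0072
grip_force: 68.5
```

servo_tool --pt "0 0 0.02 0 0 0 -1" --pt "0 0 0.01 0 0 0 -1" --pt "0 0 0 0 0 0 -1"

```text
t: 54.8
tcp_pos: [0.559, 0.2233, 0.1311]
ee_rot: [180.0, -0.0, 88.8]
contact_force: [-2.0, -0.9, 4.6]
gripper_width: 0.0077
grip_force: 69.5
```

servo_tool --pt "0 0 0 0 0 0 -0.6" --pt "0 0 0 0 0 0 0" --pt "0 0 0 0 0 0 0" --pt "0 0 0 0 0 0 0" --pt "0 0 -0.3 0 0 0 0" --pt "0 0 -0.7 0 0 0 0" --pt "0 -0.8 -0.8 0 0 0 0" --pt "-0.8 -0.8 -0.2 0 0 0 0" --pt "-0.9 -0.8 0 0 0 0 0" --pt "-0.9 -0.6 0 0 0 0 0" --pt "0 0 0 0 0 0 0"

```text
t: 56.18
tcp_pos: [0.3895, 0.0822, 0.2459]
ee_rot: [180.0, 0.0, 88.6]
contact_force: [0.4, 1.0, 0.3]
gripper_width: 0.0427
grip_force: 0.0
```

```bash
python3 st.py; python3 roof.py .095
python3 - <<'E'
from h import *
for n in ['top','side']:
    f=grab(n,'n'+n+'.png'); w=cloud(f)
    m=(abs(w[...,0]-.4)<.035)&(abs(w[...,1]-.196)<.035)&(abs(w[...,2]-.08)<.012)
    print(n,'dial',m.sum(),np.nanmedian(w[m][:,2]),rect(w[m][:,:2]),[(round(float(d['p']),2),c2w(f,d['centre']).round(4).tolist()) for d in mark_of('dial_grip',n)][:2])
    print('cover',[(round(float(d['p']),2),c2w(f,d['centre']).round(4).tolist()) for d in mark_of('cover',n)][:1])
E
```

```text
t 56.17 q [ 11.9   0.8 -13.8  75.3  -0.  103.3] tcp [389.5  82.2 245.9] rpy [1.7997e+02 3.0000e-02 8.8640e+01] F [0.4 1.  0.3] w 42.7 gf 0.0
top 1488 z 0.0948 ([508.2, 225.9], [133.2, 97.1], 89.3) ext [[0.459, 0.159], [0.557, 0.289]]
tilt mrad [1.3 0.3]
side 1130 z 0.0955 ([562.1, 218.0], [199.4, 140.3], -0.5) ext [[0.462, 0.149], [0.661, 0.288]]
tilt mrad [1.3 9. ]
top dial 22 0.07888776486386884 ([411.7, 197.1], [12.3, 11.9], 89.2) [(0.49, [0.3969, 0.1992, 0.0734])]
cover [(0.58, [0.5603, 0.2244, 0.0587])]
side dial 39 0.07694868025859081 ([402.3, 193.4], [37.1, 17.9], -1.6) [(0.5, [0.4005, 0.1964, 0.0728])]
cover [(0.86, [0.564, 0.2224, 0.0581])]
```

View pics/nside.png

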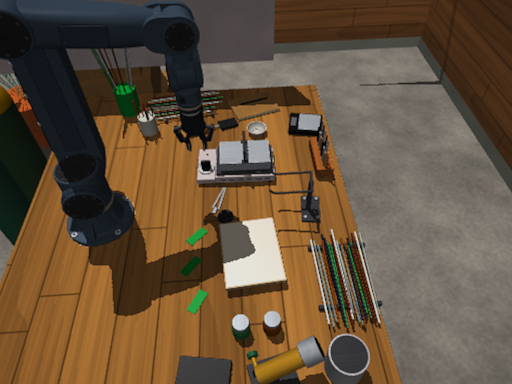

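servo_tool --pt "0 0 0 0 0 -0.93 0" --pt "0 0 0 0 0 -0.93 0" --pt "0 0 0 0 0 -0.93 0" --pt "0 0 0 0 0 -0.93 0" --pt "0 0 0 0 0 -0.93 0" --pt "0 0 0 0 0 -0.93 0" --pt "0 0 0 0 0 -0.93 0" --pt "0 0 0 0 0 -0.93 0" --pt "0 0 0 0 0 -0.93 0" --pt "0 0 0 0 0 -0.93 0" --pt "0 0 0 0 0 -0.93 0" --pt "0 0 0 0 0 -0.93 0" --pt "0 0 0 0 0 -0.93 0" --pt "0 0 0 0 0 -0.93 0" --pt "0 0 0 0 0 -0.93 0" --pt "0 0 0 0 0 -0.93 0" --pt "0 0 0 0 0 -0.93 0" --pt "0 0 0 0 0 0 0"

```text
t: 58.82
tcp_pos: [0.3922, 0.0849, 0.245]
ee_rot: [-180.0, -0.0, 179.4]
contact_force: [-0.4, -0.4, -0.4]
gripper_width: 0.0428
grip_force: 0.0
```

servo_tool --pt "-0.04 0.62 0 0 0 0 0" --pt "-0.04 0.62 0 0 0 0 0" --pt "-0.04 0.62 0 0 0 0 0" --pt "0 0 0.7 0 0 0 0" --pt "0 0 0.8 0 0 0 0" --pt "0 0 0.7 0 0 0 0" --pt "0 0 0.2 0 0 0 0" --pt "0 0 0 0 0 0 0" --pt "0 0 0 0 0 0 0" --squeeze 40

```text
t: 59.95
tcp_pos: [0.4015, 0.1965, 0.1027]
ee_rot: [179.9, 0.1, 179.4]
contact_force: [-0.8, -0.9, 0.1]
gripper_width: 0.0426
grip_force: 0.0
```

```bash
python3 st.py
```

```text
t 59.95 q [ 26.1  10.9 -24.4  54.5  -0.   26.7] tcp [401.5 196.5 102.7] rpy [1.7995e+02 1.2000e-01 1.7936e+02] F [-0.8 -0.9  0.1] w 42.6 gf 0.0
```

Descend about 48 mm to a TCP height of ~54, then grip.

servo_tool --pt "0 0 0.4 0 0 0 0" --pt "0 0 0.3 0 0 0 0" --pt "0 0 0.07 0 0 0 0" --pt "0 0 0 0 0 0 0" --pt "0 0 0 0 0 0 -1" --pt "0 0 0 0 0 0 -1" --pt "0 0 0 0 0 0 -1" --pt "0 0 0 0 0 0 -1" --pt "0 0 0 0 0 0 -1"

```text
t: 61.08
tcp_pos: [0.401, 0.1974, 0.0561]
ee_rot: [179.8, 0.1, 179.4]
contact_force: [-2.8, 6.3, 5.6]
gripper_width: 0.0134
grip_force: 40.3
```

servo_tool --pt "0 0.01 0 0 0 0.4 -1" --pt "0 0 0 0 0 0.7 -1" --pt "0 0 0 0 0 0.7 -1" --pt "0 0 0 0 0 0.7 -1" --pt "0 0 0 0 0 0.7 -1" --pt "0 0 0 0 0 0.7 -1" --pt "0 0 0 0 0 0.7 -1" --pt "0 0 0 0 0 0.7 -1" --pt "0 0 0 0 0 0.7 -1" --pt "0 0 0 0 0 0.7 -1" --pt "0 0 0 0 0 0.7 -1" --pt "0 0 0 0 0 0.7 -1" --pt "0 0 0 0 0 0.7 -1" --pt "0 0 0 0 0 0.7 -1" --pt "0 0 0 0 0 0.7 -1" --pt "0 0 0 0 0 0.7 -1" --pt "0 0 0 0 0 0.7 -1" --pt "0 0 0 0 0 0.4 -1" --pt "0 0 0 0 0 0 -1"

```text
t: 63.45
tcp_pos: [0.4002, 0.1966, 0.0561]
ee_rot: [180.0, -0.0, 110.6]
contact_force: [-3.8, -1.1, 12.4]
gripper_width: 0.0133
grip_force: 39.7
```

```bash
python3 st.py; python3 -c "
from h import *
print(get_state()['ft_torque'])"
```

```text
t 63.45 q [ 26.2  13.8 -28.7  47.5   0.   95.6] tcp [400.2 196.6  56.1] rpy [179.99  -0.   110.59] F [-3.8 -1.1 12.4] w 13.3 gf 39.7
[-0.41060476  0.99633969 -0.0395172 ]
```

servo_tool --pt "0 0 0 0 0 0.3 -1" --pt "0 0 0 0 0 0.2 -1" --pt "0 0 0 0 0 0 -1"

```text
t: 63.82
tcp_pos: [0.4002, 0.1967, 0.0561]
ee_rot: [180.0, -0.0, 107.8]
contact_force: [-4.2, -2.0, 10.8]
gripper_width: 0.0135
grip_force: 45.3
```

```bash
python3 st.py; python3 -c "
from h import *
print(get_state()['ft_torque'])"
```

```text
t 63.83 q [ 26.2  13.8 -28.7  47.5   0.   98.3] tcp [400.2 196.7  56.1] rpy [ 1.7998e+02 -1.0000e-02  1.0784e+02] F [-4.2 -2.  10.8] w 13.5 gf 45.3
[-0.32162374  0.91542582  1.08797245]
```

Torque jumped to 1.09 Nm, so the dial is at its stop. Next I'll release, lift and move away.

servo_tool --pt "0 0 0 0 0 -0.35 -1" --pt "0 0 0 0 0 0 0" --pt "0 0 0 0 0 0 0" --pt "0 0 0 0 0 0 0" --pt "0 0 -0.4 0 0 0 0" --pt "0 0 -0.9 0 0 0 0" --pt "0 0 -0.9 0 0 0 0" --pt "-0.8 0 -0.5 0 0 0 0" --pt "-0.8 0 0 0 0 0 0" --pt "-0.8 0 0 0 0 0 0" --pt "-0.8 0 0 0 0 0 0" --pt "-0.8 0 0 0 0 0 0" --pt "0 0 0 0 0 0 0" --pt "0 0 0 0 0 0 0"

```text
t: 65.58
tcp_pos: [0.4813, -0.0291, 0.2169]
ee_rot: [-180.0, -0.0, 109.7]
contact_force: [-0.1, -0.1, 0.3]
gripper_width: 0.0426
grip_force: 0.0
```

```bash
python3 st.py; python3 roof.py .095
python3 - <<'E'
from h import *
for n in ['top','side']:
    f=grab(n); w=cloud(f)
    m=(abs(w[...,0]-.4)<.035)&(abs(w[...,1]-.196)<.035)&(abs(w[...,2]-.078)<.009)
    print(n,'dial',m.sum(),rect(w[m][:,:2]))
    if n=='top': cv2.imwrite('pics/z.png',cv2.resize(f['image'][100:300,60:320,::-1],None,fx=3,fy=3))
E
```

```text
t 65.58 q [-3.5  9.8 -7.9 72.3  0.  66.8] tcp [481.3 -29.1 216.9] rpy [-1.7996e+02 -3.0000e-02  1.0971e+02] F [-0.1 -0.1  0.3] w 42.6 gf 0.0
top 1497 z 0.0948 ([508.2, 226.0], [133.1, 97.1], 89.3) ext [[0.459, 0.159], [0.557, 0.289]]
tilt mrad [ 4.4 -0.2]
side 597 z 0.0955 ([604.6, 219.0], [140.5, 118.6], 85.3) ext [[0.541, 0.146], [0.661, 0.286]]
tilt mrad [-3.6 15.1]
top dial 61 ([401.1, 197.9], [36.5, 13.8], -69.2)
side dial 1 ([396.0, 215.0], [0.0, 0.0], 0.0)
```

View pics/z.png

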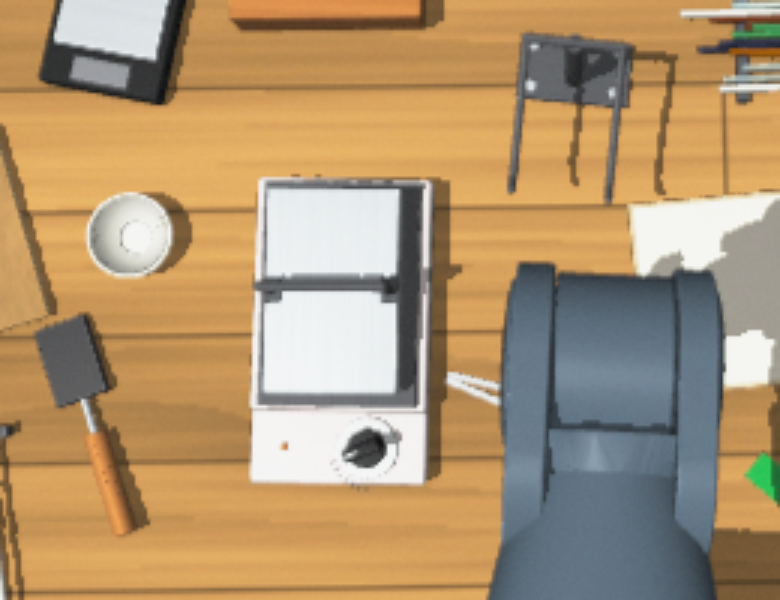

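Run:
```python
from h import *
f=grab('top')
def back(u,v,z):
    m=np.zeros((384,512),bool); m[v,u]=1; return planepix(f,m,z)[0].round(4)
print(f['cx'],f['cy'])
for v in (162,230,236): 
    print(v,'plate L/R',back(147,v,.055),back(201,v,.055),'house',back(145,v,.045),back(204,v,.045))
print('roof',back(147,230,.095),back(192,230,.095))
print(f['image'][228,140:210].mean(1).astype(int).tolist())
print(f['image'][234,140:210].mean(1).astype(int).tolist())
w=cloud(f); print((w[228,140:210,2]*1000).round().tolist())
print('house top corners depth-based', [rect(w[m][:,:2]) for m in [(w[...,2]>.025)&(w[...,2]<.065)&(abs(w[...,0]-.53)<.2)&(abs(w[...,1]-.22)<.12)]])
```

```text
250.6382200656992 187.73362610490122
162 plate L/R [0.6676 0.3026] [0.6657 0.1368] house [0.6692 0.3112] [0.6671 0.1286]
230 plate L/R [0.4597 0.301 ] [0.4576 0.1374] house [0.4596 0.3096] [0.4572 0.1294]
236 plate L/R [0.4416 0.3009] [0.4395 0.1375] house [0.4413 0.3094] [0.439  0.1295]
roof [0.4605 0.2912] [0.4588 0.1593]
[146, 147, 145, 160, 242, 228, 140, 170, 242, 243, 244, 243, 243, 243, 244, 243, 242, 243, 243, 243, 244, 243, 243, 244, 244, 244, 243, 243, 242, 242, 242, 243, 243, 243, 243, 242, 242, 242, 242, 242, 241, 241, 240, 239, 240, 240, 240, 239, 239, 239, 239, 216, 107, 64, 62, 60, 59, 97, 71, 138, 241, 203, 94, 77, 74, 76, 76, 76, 88, 156]
[139, 138, 137, 206, 243, 211, 135, 122, 121, 122, 122, 122, 126, 125, 118, 114, 117, 117, 117, 120, 116, 119, 117, 114, 115, 116, 117, 116, 117, 115, 116, 115, 114, 113, 115, 114, 113, 116, 113, 112, 110, 113, 114, 106, 111, 111, 111, 111, 111, 111, 111, 107, 108, 108, 110, 111, 110, 108, 73, 140, 242, 187, 100, 75, 75, 73, 72, 119, 134, 136]
[-2.0, 0.0, 3.0, 45.0, 44.0, 45.0, 53.0, 95.0, 93.0, 91.0, 94.0, 94.0, 92.0, 92.0, 94.0, 94.0, 95.0, 95.0, 95.0, 94.0, 97.0, 98.0, 94.0, 92.0, 95.0, 97.0, 93.0, 95.0, 93.0, 94.0, 97.0, 97.0, 98.0, 93.0, 94.0, 94.0, 97.0, 93.0, 93.0, nan, 98.0, 96.0, 95.0, 99.0, 94.0, 97.0, 96.0, 94.0, 94.0, 89.0, 98.0, 92.0, 75.0, 56.0, 56.0, 53.0, 54.0, 55.0, 53.0, 45.0, 46.0, 47.0, 30.0, -3.0, -3.0, 3.0, 2.0, 2.0, 0.0, -4.0]
house top corners depth-based [([519.8, 225.0], [317.5, 182.0], -1.9)]
```

```bash
python3 -c "
from rig import *
print(job_done())"
```

```text
the job is handed in; nothing more can be done
None
```

Job handed in at about 66 s (no pass/fail result came back): all four strips lie flat on the plate, the cover sits level over them about 6 mm off-centre, and the dial is at its stop (about 1.19 rad measured).

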